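# Set a flatted shaft flat-up under the scriber of a V-block marking stand

### The arm

A 6-joint arm with a two-finger parallel gripper is mounted at the origin on the work surface. World frame = base frame: x ahead of the robot, y to its left, z up, the work surface at z = 0. Lengths are in mm, angles in rad, forces in N, time in s.
With the tool pointing down it reaches from about 275 to 1000 mm from the base axis. Payload 8.4 kg.
Tool frame: the origin (TCP) lies at the centre of the arm's flange, where the gripper is bolted on; the fingertips stand 173 mm ahead of it and the grasp point (between the pads) lies 155 mm ahead of it (tcp_to_tips is the distance from the TCP to the fingertips, in mm); z points along the fingers, x is the direction in which the jaws open and shut, and the axes are right-handed (so a half turn about z gives the same grasp; the last joint's range is limited). The gripper opens to 85 mm and grips with 20 to 120 N. Pads are 22 mm wide; open, the fingers measure 114 mm over their backs; the gripper's body (76 mm by 85 mm) begins 54 mm behind the grasp point. The pads swing forward as they close: fully open they stand 13 mm farther back than shut.
Start: joints at [1.221, 0.353, 1.633, -0, 1.155, -0.002], TCP at [213.018, 587.582, 404.681] pointing down, gripper open.
Joint ranges: [-2.63, 2.63], [-0.92, 2.1], [0.06, 2.66], [-1.3, 4.44], [0, 2.69], [-3.02, 3.02]. Speed limits (rad/s): [2.22, 2.22, 2.79, 3.14, 3.14, 3.14].

### API

Orientations are given as [roll, pitch, yaw] about the fixed x, y, z axes, in that order (R = Rz(yaw) Ry(pitch) Rx(roll)).
In Python, from rig import sense, grab_frame, camera_info, sign_off, tcp_to_tips gives the robot as it stands.
- The arm moves only by the shell command python3 -m creep 'ROWS' [FORCE]. ROWS is text: rows parted by semicolons, each of 5 numbers parted by spaces: the opening in per cent of the stroke, from 0 (shut) to 100 (fully open), then the shift along the tool's x, y, z in cm, then the turn about the tool's z in degrees. In form: fingers tx ty tz roll; .... A call has 1 to 20 rows; each row is the pose to reach, as a shift and turn from the pose measured when the call began, along the tool's axes at that moment; what a row does not reach only later rows make up. A row lasts 1/10 s, in which the tool goes at most 50 mm and 8.59 degrees, less where a joint would pass 70% of its speed; a pose out of reach is approached as far as the arm can. A call with a gripper value outside its range is refused whole. The fingers move at their own pace and stop on an object; FORCE is the grip in N (left out, the last holds). Time passes only in rows, so rows that repeat a pose let the fingers close. It gives the time, the measured TCP pose, the force and the opening at its end, in the units of the state.
- sense(): the state, without advancing time (a new reading comes with each control period).
- grab_frame(name): name is "side" or "top"; returns (picture, depth): 384x512x3 uint8, blue, green, red; 384x512 float32, mm along the optical axis (not along the pixel's ray), 0 where there is no reading.
- camera_info(name): a dict with "vertical_fov" (degrees; the focal length in pixels is half the picture's height over the tangent of half this angle, whatever the lens; pixels are square), "cx", "cy" (the principal point, pixels), "world_to_cam" (4x4, takes a point from world to camera coordinates). Camera axes: x right, y down, z forward; pixel columns grow to the right and rows downward; lengths in mm; the calibration is good to about 2 mm. A picture is of the moment at which its call begins. camera_info takes no time and is no camera call.
- sign_off(): hands the job in, once; it reports no verdict.
The state is a dict: "clock": time; "qpos": joint angles; "qvel": joint speeds; "joint_efforts": joint torques, N m; "eef_pos": TCP position; "tcp_rot": TCP orientation; "contact_force": force on the tool from outside, world axes, zero at the start; "wrist_torque": the same for the moment, N m; "opening": opening from 0.0 (shut) to 1.0 (fully open).
Only numpy, scipy, OpenCV 4.12 (cv2) and the standard library are available. Lean on these libraries where they do the work, as an engineer would, in place of code of your own. Each camera call takes 0.05 s, during which the arm holds its last target.

### The job

Take the dark shaft with the milled flat out of its grey rest and lay it in the steel V-blocks of the blue-based marking stand, flat end under the scriber, with the flat still turned well away from the top. Then roll it there until the flat faces straight up, with the drilled spot right below the scriber point, and leave it lying in both V-blocks. Keep the scriber untouched and leave the brass bar and everything else where it is.

Things in the scene. Friction and masses are not known exactly. Their poses are not given: they have to be found in the camera images.
- shaft: Dark round shaft, 28 mm diameter, 210 mm long, 0.27-0.47 kg. Origin at its middle on the centre line; z runs along it to the flatted end, x points square out of the flat (x up = flat up). Bright flat: z = 70 to 105 mm, 8 mm from the centre line; the rest is round. Starts in rest_dark, flatted end away from the robot, within 8 mm of central, flat turned 100 to 180 degrees from up, either way.
- spot (a point): Dark drilled spot, 6 mm across, on the flat: 88 mm from the shaft's origin along z, 8 mm out along x.
- rest_dark: Grey rest, fixed, where the dark shaft starts: two V-blocks on a 150 x 70 x 12 mm plate. Origin 80 mm above the bench, on the centre line of a bar lying in it, midway between the Vs; z level along the bar, away from the robot, x up. Each V-block: 38 to 58 mm from the middle (76 mm clear between), 56 mm wide, 90 degree V, top 2 mm below the bar's centre line. Free below the bar down to the plate.
- rest_brass: A second grey rest, same shape and axes, holding the plain brass bar. Leave it alone.
- stand: Marking stand, fixed: two steel V-blocks, size and spacing as in the rests, on a blue plate 200 x 120 x 12 mm (x -80 to 120, y -48 to 72 mm). Origin on the bench below the middle between the Vs; x level along the V, away from the robot, z up. A shaft lying in it has its centre line at y = 0, z = 80 mm; flatted end goes to +x, shaft's origin straight above the stand's origin.
- scriber: Delicate scriber on the stand, not to be touched (frame = the stand's): steel column 18 mm across at x = 88, y = 55 mm, 184 mm high, black clamp 26 mm square on it; a 10 mm round arm at 168 mm height reaches to y = 0 over the flatted end. 44 mm are free between its point and the top of a shaft in the Vs, so the shaft must come in low beneath it.
- scriber_point (a point): Point of the orange scriber needle, facing down: x = 88, y = 0, z = 138 mm in the stand's frame.
- brass_bar: Plain brass bar, 28 mm diameter, 190 mm long, lying in rest_brass; origin at its middle, z axis along it. Not to be moved.
- screwdriver: Screwdriver with orange handle, 170 mm long, under 35 mm high, lying along its x axis. Bystander.
- pliers: Small pliers with red handles, 140 mm long, 13 mm high, lying along their x axis. Bystander.
- tape_roll: White plastic ring, 72 mm across, 19 mm high. Bystander.
- gauge_block: Steel block 50 x 30 x 22 mm. Bystander.
There are look-alikes about, which are no part of the job. Of the things that look like the shaft, the largest one is meant. Leave any green look-alike of the stand alone.

How it is judged:
By the outcome, as a careful person would: the job done as asked, in the order asked, and still so for the second after the job is handed in, with the robot touching nothing.
It also fails if it takes over 54 s, if anything falls off the work surface, if the arm or the gripper's body presses on something with over 40 N, if the wrist force passes 120 N, or if a joint passes its speed limit or range.

## Working session

There is one attempt and no reset: what is moved stays moved. The work goes in short steps, Python scripts to look and compute and a shell command to move; the robot and the scene stay as the last step left them, time stands still between calls to the robot, and variables do not carry over. Pictures are saved under pics/ and viewed, and the job is handed in when it is done.

```bash
ls; mkdir -p pics; python3 - <<'E'
from rig import *
import cv2
s=sense();print(s)
for n in("side","top"):
    p,d=grab_frame(n);cv2.imwrite(f"pics/{n}0.png",p);import numpy as np;np.save(f"pics/{n}0.npy",d)
    print(camera_info(n))
E
```

```text
pics
{'clock': 0.0, 'qpos': array([ 1.22059024e+00,  3.53634126e-01,  1.63417513e+00,  6.60295975e-06,
        1.15518775e+00, -2.42669472e-03]), 'qvel': array([-0.00045327,  0.00104204,  0.0011362 , -0.00015239,  0.00240154,
        0.00035968]), 'joint_efforts': array([-1.27283129e-03, -6.05269361e+01, -3.42062616e+01,  1.96896127e-05,
        9.40235099e-03,  6.34575758e-05]), 'eef_pos': array([212.93512039, 587.34032574, 403.95272699]), 'tcp_rot': array([-3.14158321e+00,  1.40432885e-03,  1.22301427e+00]), 'contact_force': array([ 0.65576074, -0.56097929, -0.33390128]), 'wrist_torque': array([-0.00669333,  0.03970155, -0.06739756]), 'opening': 1.0010098522782815}
{'vertical_fov': 46.52445739025103, 'cx': 259.771731628275, 'cy': 179.3047153578344, 'world_to_cam': array([[-8.15335406e-01, -5.78927479e-01, -8.43500951e-03,
         3.76288889e+02],
       [-4.04858408e-01,  5.80478035e-01, -7.06494812e-01,
         2.46675553e+02],
       [ 4.13905598e-01, -5.72615250e-01, -7.07667952e-01,
         1.33909998e+03],
       [ 0.00000000e+00,  0.00000000e+00,  0.00000000e+00,
         1.00000000e+00]])}
{'vertical_fov': 47.36127613415739, 'cx': 259.33797710031985, 'cy': 192.93856774691426, 'world_to_cam': array([[-2.69424248e-02, -9.99542399e-01, -1.37512675e-02,
         4.66963145e+01],
       [-9.98101090e-01,  2.76607527e-02, -5.50372278e-02,
         4.62629660e+02],
       [ 5.53924131e-02,  1.22423187e-02, -9.98389606e-01,
         1.30005449e+03],
       [ 0.00000000e+00,  0.00000000e+00,  0.00000000e+00,
         1.00000000e+00]])}
```

View pics/side0.png

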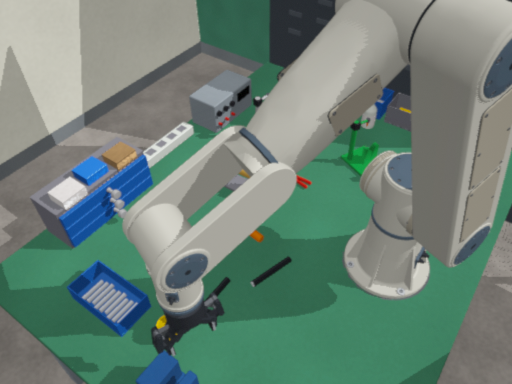

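View pics/top0.png

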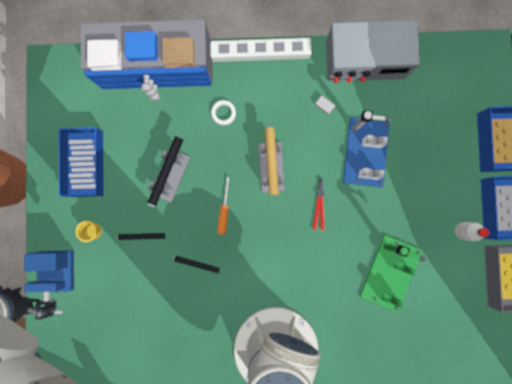

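The top view shows three dark bars: A at (166,172) in a grey rest, B at (142,236) and C at (197,264) on the bench. A is by far the longest and is the only one in a grey rest, so it is the shaft. The blue stand is at (367,152), with its scriber at the far end. The green look-alike at (392,272) stays alone. I'll confirm this with an enlarged crop.

```bash
python3 - <<'E'
import cv2,numpy as np
t=cv2.imread("pics/top0.png")
a=cv2.resize(t[125:215,130:220],None,fx=4.4,fy=4.4,interpolation=cv2.INTER_CUBIC)
b=cv2.resize(t[100:190,330:420],None,fx=4.4,fy=4.4,interpolation=cv2.INTER_CUBIC)
cv2.imwrite("pics/crop0.png",np.hstack([a,b]))
E
cat > h.py <<'E'
import cv2,numpy as np
from rig import *
class Cam:
    def __init__(s,n):
        c=camera_info(n);s.M=np.array(c["world_to_cam"]);s.f=192/np.tan(np.radians(c["vertical_fov"]/2));s.cx=c["cx"];s.cy=c["cy"]
        s.R=s.M[:3,:3];s.c=-s.R.T@s.M[:3,3]
    def pix(s,P):
        q=np.atleast_2d(P)@s.R.T+s.M[:3,3];return np.c_[s.f*q[:,0]/q[:,2]+s.cx,s.f*q[:,1]/q[:,2]+s.cy]
    def ray(s,uv):
        uv=np.atleast_2d(np.asarray(uv,float));d=np.c_[(uv[:,0]-s.cx)/s.f,(uv[:,1]-s.cy)/s.f,np.ones(len(uv))]
        return d@s.R
    def onz(s,uv,z):
        d=s.ray(uv);return s.c+d*((z-s.c[2])/d[:,2])[:,None]
    def pts(s,uv,dep):
        return s.c+s.ray(uv)*np.asarray(dep)[:,None]
T=Cam("top");S=Cam("side")
E
python3 - <<'E'
from h import *
t=cv2.imread("pics/top0.png");d=np.load("pics/top0.npy")
g=t.max(2)
m=(g<60).astype(np.uint8)
n,l,st,ce=cv2.connectedComponentsWithStats(m)
for i in range(1,n):
    if st[i,4]>60: 
        c=np.argwhere(l==i)[:,::-1].astype(np.float32);r=cv2.minAreaRect(c)
        print(i,st[i],ce[i],r)
        if 130<ce[i][0]<215 and 130<ce[i][1]<290:
            w=T.onz(c,80 if ce[i][1]<210 else 6)
            x,y=w[:,0],w[:,1];cc=w.mean(0);u,s_,v=np.linalg.svd(w[:,:2]-cc[:2]);p=(w[:,:2]-cc[:2])@v[0];q=(w[:,:2]-cc[:2])@v[1]
            print("   c",cc,"dir",v[0],np.degrees(np.arctan2(v[0][1],v[0][0])),p.min(),p.max(),q.min(),q.max())
uv=np.array([[x,y] for y in range(110,195) for x in range(335,400)])
b=t.astype(int)
blue=(b[...,0]>b[...,1]+40)&(b[...,0]>b[...,2]+50)
bb=blue.copy();bb[:100]=0;bb[195:]=0;bb[:,:335]=0;bb[:,395:]=0
c=np.argwhere(bb)[:,::-1].astype(np.float32);print(cv2.minAreaRect(c),len(c))
box=cv2.boxPoints(cv2.minAreaRect(c));print(T.onz(box,12))
E
```

```text
1 [379  68  31   6 139] [393.99280576  70.52517986] ((393.9670104980469, 70.53807067871094), (4.773551940917969, 30.208749771118164), 85.91438293457031)
7 [148 138  34  67 542] [165.06642066 170.07749077] ((164.7913818359375, 170.3791961669922), (9.080856323242188, 69.61988830566406), 22.47943687438965)
   c [533.13307101 301.22727336  80.        ] dir [-0.91705749  0.398755  ] 156.4996291288305 -98.68976419834786 100.52995118326615 -13.565468617083724 12.74541673800133
8 [119 233  46   6 200] [141.08 235.92] ((141.48226928710938, 235.8975830078125), (4.645050525665283, 45.06874465942383), 88.31531524658203)
   c [344.44432617 393.54154923   6.        ] dir [ 0.00149931 -0.99999888] -89.9140960008198 -66.79838193549026 69.24552964973317 -6.901398041164339 7.077433008027163
10 [175 257  44  16 210] [196.47142857 264.03809524] ((196.49282836914062, 264.0257873535156), (44.643001556396484, 4.7105326652526855), 15.52410888671875)
   c [256.18316232 228.11189923   6.        ] dir [0.28667545 0.95802776] 73.34097568833042 -67.03743801981906 67.06103002963476 -6.991796358110712 7.039742680377892
11 [  0 287  55  34 618] [ 23.22006472 302.83009709] ((26.603591918945312, 304.53173828125), (54.976539611816406, 32.218563079833984), 3.0127875804901123)
((366.15753173828125, 152.25343322753906), (39.309139251708984, 64.43348693847656), 6.009005546569824) 1786
[[ 488.9473072  -218.27364241   12.        ]
 [ 682.43324563 -245.87031999   12.        ]
 [ 666.35519336 -362.92938173   12.        ]
 [ 473.33239601 -334.46390128   12.        ]]
```

View pics/crop0.png

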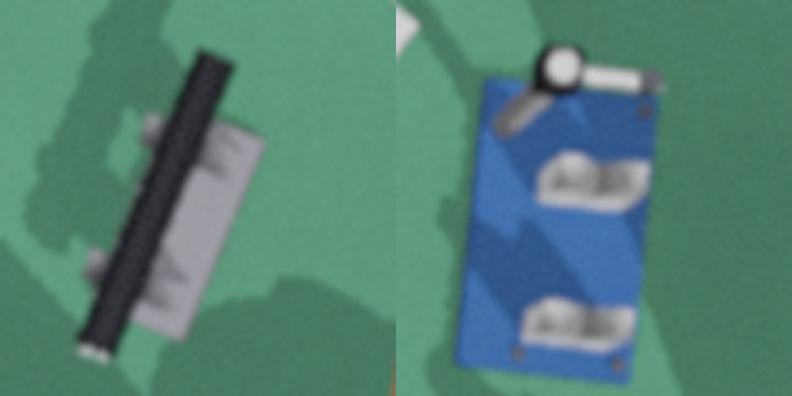

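```bash
python3 - <<'E'
from h import *
t=cv2.imread("pics/top0.png");s=cv2.imread("pics/side0.png");d=np.load("pics/top0.npy")
c=np.array([533.1,301.2,80]);u=np.array([.917,-.3988,0]);n=np.array([.3988,.917,0])
for k in range(-125,126,5):
    P=c+u*k+n[None]*np.array([-4,0,4])[:,None]+[0,0,8]
    uv=T.pix(P).astype(np.float32)
    v=cv2.remap(t,uv[None,:,0],uv[None,:,1],cv2.INTER_LINEAR)[0].mean(0)
    print(k,v.astype(int),end=' | ')
print()
print(S.pix([c-105*u,c,c+105*u]))
p=S.pix(c)[0].astype(int)
cr=s[230:370,140:300]
cv2.imwrite("pics/crop1.png",cv2.resize(cr,None,fx=4,fy=4,interpolation=cv2.INTER_CUBIC))
# depth of shaft top
uv=T.pix([c+u*k+[0,0,14] for k in range(-80,81,20)]);
dd=[d[int(round(b)),int(round(a))] for a,b in uv];print(T.pts(uv,dd).round(1))
E
```

```text
-125 [ 98 123  72] | -120 [ 98 123  72] | -115 [ 98 123  73] | -110 [136 148 120] | -105 [140 139 130] | -100 [63 57 55] | -95 [53 47 45] | -90 [52 47 45] | -85 [53 48 46] | -80 [53 46 46] | -75 [53 47 45] | -70 [55 49 47] | -65 [53 47 46] | -60 [54 48 46] | -55 [53 48 47] | -50 [53 47 45] | -45 [53 47 45] | -40 [52 46 45] | -35 [54 48 46] | -30 [55 49 47] | -25 [52 47 45] | -20 [52 47 44] | -15 [54 48 47] | -10 [53 47 45] | -5 [52 46 44] | 0 [51 44 42] | 5 [51 46 44] | 10 [52 47 44] | 15 [53 47 46] | 20 [52 46 44] | 25 [53 47 45] | 30 [51 46 44] | 35 [53 48 45] | 40 [53 47 44] | 45 [51 47 45] | 50 [52 45 44] | 55 [50 46 43] | 60 [51 46 44] | 65 [52 47 45] | 70 [52 46 44] | 75 [51 45 42] | 80 [53 46 45] | 85 [51 45 44] | 90 [50 45 43] | 95 [50 45 44] | 100 [69 78 54] | 105 [114 141  85] | 110 [126 155  94] | 115 [125 155  93] | 120 [125 154  93] | 125 [125 154  93] | 
[[196.61101625 254.20657264]
 [181.42791849 229.37120431]
 [167.63477721 206.80942214]]
[[459.7 332.8  95.2]
 [478.  325.   94.5]
 [496.4 317.   94.5]
 [514.8 309.4  93.2]
 [532.6 300.3  98. ]
 [551.4 293.2  94.1]
 [568.8 283.8 100.6]
 [587.8 276.9  95.9]
 [606.6 269.5  93. ]]
```

View pics/crop1.png

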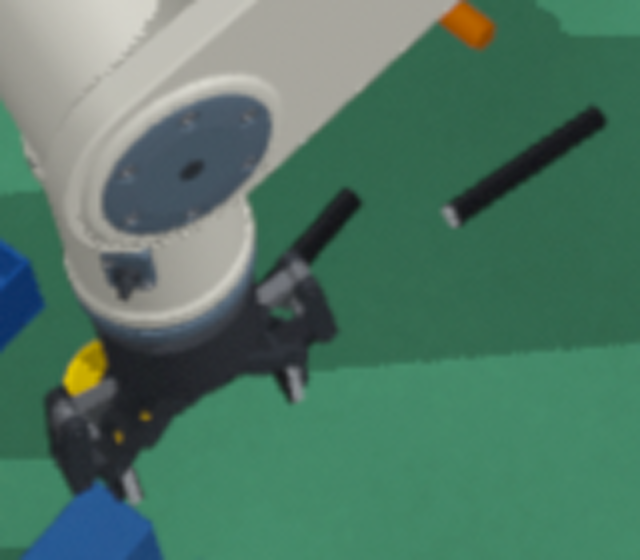

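```bash
cat >> h.py <<'E'
from scipy.spatial.transform import Rotation as Ro
def plan(P,xang):
    "cm shifts along tool axes and turn about tool z; xang = wanted world angle of tool x (deg)"
    s=sense();R=Ro.from_euler('xyz',s["tcp_rot"]).as_matrix()
    d=R.T@(np.array(P)-s["eef_pos"])/10
    a=np.degrees(np.arctan2(R[1,0],R[0,0]));r=-(xang-a);r=(r+90)%180-90
    print("shift cm",d.round(2),"turn",round(r,2),"| clk",s["clock"],"pos",s["eef_pos"].round(1),"xang",round(a,2),"open",round(s["opening"],3),"F",s["contact_force"].round(1))
E
python3 -c "
from h import *
print(tcp_to_tips() if callable(tcp_to_tips) else tcp_to_tips)
plan([532.5,301.4,300],66.5)"
```

```text
173.4
shift cm [-15.98  39.79  10.42] turn 3.57 | clk 0.1 pos [212.9 587.4 404. ] xang 70.07 open 0.999 F [-0.6  0.5 -0.2]
```

```bash
python3 -m creep '100 -1 2.5 0 0.5; 100 -3 7 0 1; 100 -5 12 1 2; 100 -7 17 2.5 3; 100 -9 22 4 3.6; 100 -11 27 6 3.6; 100 -13 32 8 3.6; 100 -14.5 36 9.5 3.6; 100 -15.5 38.7 10.2 3.6; 100 -16 39.8 10.4 3.6; 100 -16 39.8 10.4 3.6; 100 -16 39.8 10.4 3.6'; python3 -c "
from h import *
plan([532.5,301.4,234],66.5)
t,_=grab_frame('top');cv2.imwrite('pics/top1.png',t);s,_=grab_frame('side');cv2.imwrite('pics/side1.png',s)
cv2.imwrite('pics/c1.png',np.hstack([cv2.resize(x,None,fx=4,fy=4,interpolation=cv2.INTER_CUBIC) for x in (t[120:220,120:215],s[165:265,130:225])]))"
```

```text
clock: 1.3
eef_pos: [532.2, 301.4, 300.2]
tcp_rot: [-3.141, 0.002, 1.159]
contact_force: [-0.5, 0.5, -0.6]
opening: 0.998
shift cm [0.03 0.03 6.62] turn -0.08 | clk 1.3 pos [532.2 301.4 300.2] xang 66.42 open 0.998 F [-0.5  0.5 -0.6]
```

View pics/c1.png

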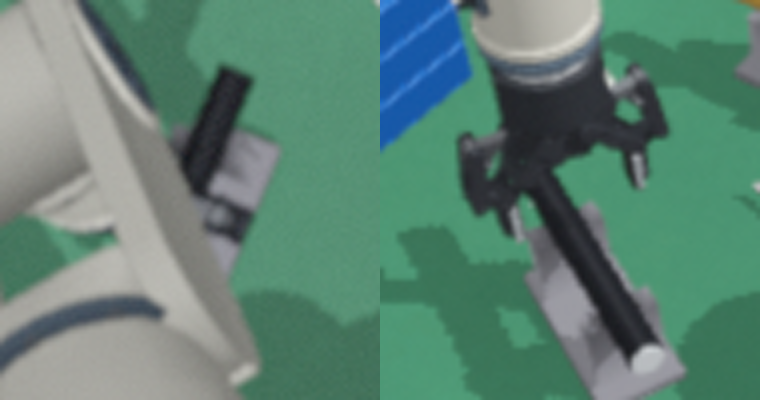

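The top crop shows the arm over the shaft. In the side crop the jaws straddle it squarely, so I'm descending to grip.

```bash
python3 -m creep '100 0 0 1.5 0; 100 0 0 3.5 0; 100 0 0 5.2 0; 100 0 0 6.2 0; 100 0 0 6.6 0; 100 0 0 6.6 0; 40 0 0 6.6 0; 30 0 0 6.6 0; 10 0 0 6.6 0; 10 0 0 6.6 0; 10 0 0 6.6 0; 10 0 0 6.6 0; 10 0 0 6.6 0; 10 0 0 6.6 0' 60
```

```text
clock: 2.8
eef_pos: [532.0, 302.4, 235.3]
tcp_rot: [3.141, -0.0, 1.161]
contact_force: [-0.6, 0.9, 5.4]
opening: 0.305
```

```bash
python3 -m creep '10 0 0 -0.5 0; 10 0 0 -1.5 0; 10 0 0 -3 0; 10 0 0 -4.5 0; 10 0 0 -6 0; 10 0 0 -7 0; 10 0 0 -7.5 0; 10 0 0 -7.5 0'; python3 -c "
from h import *
print(sense()['contact_force'],sense()['wrist_torque'])
s,_=grab_frame('side');cv2.imwrite('pics/side2.png',s)
cv2.imwrite('pics/c2.png',np.hstack([cv2.resize(x,None,fx=5,fy=5,interpolation=cv2.INTER_CUBIC) for x in (s[150:250,120:230],)]))"
```

```text
clock: 3.6
eef_pos: [532.1, 302.5, 311.3]
tcp_rot: [3.14, -0.001, 1.161]
contact_force: [-0.7, -0.6, -2.7]
opening: 0.306
[-0.69981608 -0.57044507 -2.73387162] [0.0020576 0.0177201 0.0476081]
```

View pics/c2.png

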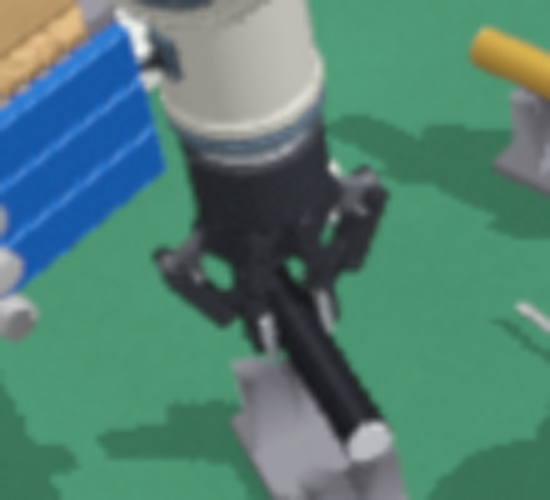

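```bash
python3 - <<'E'
from h import *
s=cv2.imread("pics/side2.png");t=cv2.imread("pics/top0.png")
print(S.pix([[556,-299,80]]))
u,v=S.pix([[556,-299,80]])[0].astype(int)
print(u,v)
def band(img,cam,z,lo,hi):
    b=img.astype(int);m=(b[...,0]>b[...,1]+35)&(b[...,0]>b[...,2]+45)
    k=np.zeros_like(m);k[lo[1]:hi[1],lo[0]:hi[0]]=m[lo[1]:hi[1],lo[0]:hi[0]]
    return k
m=band(t,T,12,(335,100),(395,195))
# subpixel edges: per row left/right transitions using blue-green difference at half level
D=t[...,0].astype(float)-t[...,2]
def edge(line_a,line_b,inn,img,cam,z=12):
    "world points along an expected edge, refined along the inward direction"
    out=[]
    for f in np.linspace(0.08,0.92,30):
        p=line_a+(line_b-line_a)*f
        k=np.linspace(-14,14,57);P=np.c_[p[0]+k*inn[0],p[1]+k*inn[1],np.full(57,z)]
        uv=cam.pix(P).astype(np.float32);val=cv2.remap(img.astype(np.float32),uv[None,:,0],uv[None,:,1],cv2.INTER_LINEAR)[0]
        g=np.gradient(cv2.GaussianBlur(val[None],(9,1),2)[0]);i=g.argmax()
        if g[i]>1.2 and 3<i<53: out.append(P[i,:2])
    return np.array(out)
psi=np.radians(-8.2);ex=np.array([np.cos(psi),np.sin(psi)]);ey=np.array([-ex[1],ex[0]]);o=np.array([556.3,-299.4])
c=lambda x,y:o+x*ex+y*ey
for it in range(2):
  res={}
  for nm,a,b,inn in (("left",c(-80,72),c(120,72),-ey),("right",c(-80,-48),c(120,-48),ey),("near",c(-80,-48),c(-80,72),ex),("far",c(120,-48),c(120,72),-ex)):
    e=edge(a,b,inn,D,T)
    if len(e)<5: print(nm,len(e));continue
    vx,vy,x0,y0=cv2.fitLine(e.astype(np.float32),cv2.DIST_HUBER,0,.01,.01).ravel()
    if nm in("left","right"): 
        sg=np.sign(vx);ang=np.degrees(np.arctan2(vy*sg,vx*sg))
    else:
        sg=np.sign(vy);ang=np.degrees(np.arctan2(vy*sg,vx*sg))-90
    res[nm]=(np.median((e-o)@(ey if nm in("left","right") else ex)),ang,len(e))
  print(res)
crop=cv2.resize(s[90:140,340:420],None,fx=6,fy=6,interpolation=cv2.INTER_CUBIC)
cv2.imwrite("pics/c3.png",crop)
E
```

```text
[[285.07273434 123.9987297 ]]
285 123
{'left': (np.float64(72.0), np.float32(-8.116864), 30), 'right': (np.float64(-48.49999999999998), np.float32(-8.050428), 29), 'near': (np.float64(-79.50000000000003), np.float32(-8.081657), 30), 'far': (np.float64(119.99999999999989), np.float32(-8.833427), 25)}
{'left': (np.float64(72.0), np.float32(-8.116864), 30), 'right': (np.float64(-48.49999999999998), np.float32(-8.050428), 29), 'near': (np.float64(-79.50000000000003), np.float32(-8.081657), 30), 'far': (np.float64(119.99999999999989), np.float32(-8.833427), 25)}
```

View pics/side2.png

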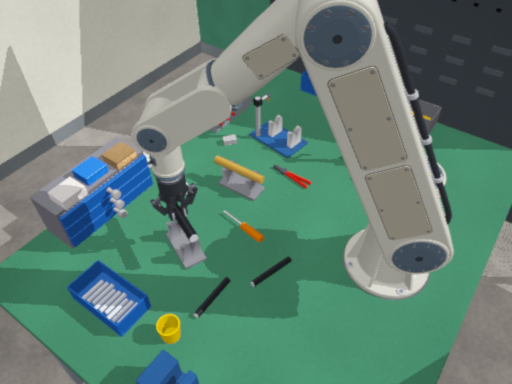

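```bash
python3 -c "
from h import *
plan([539.5,-418.3,400],81.9)"
```

```text
shift cm [-65.79  29.41  -8.97] turn -15.37 | clk 3.65 pos [531.9 302.4 310.5] xang 66.53 open 0.307 F [ 0.1 -0.1 -3.5]
```

```bash
python3 -m creep '10 -1.3 0.6 -1 0; 10 -3.9 1.8 -3 -1; 10 -7.2 3.2 -5 -2; 10 -11.2 5 -7 -3; 10 -15.1 6.8 -8.5 -4; 10 -19.1 8.5 -9 -5; 10 -23 10.3 -9 -6; 10 -27 12.1 -9 -7; 10 -30.9 13.8 -9 -8; 10 -34.9 15.6 -9 -9; 10 -38.8 17.3 -9 -10; 10 -42.8 19.1 -9 -11; 10 -46.7 20.9 -9 -12; 10 -50.7 22.6 -9 -13; 10 -54.6 24.4 -9 -14; 10 -58.6 26.2 -9 -15; 10 -61.9 27.6 -9 -15.4; 10 -64.5 28.8 -9 -15.4; 10 -65.8 29.4 -9 -15.4; 10 -65.8 29.4 -9 -15.4'; python3 -c "
from h import *
plan([539.5,-418.3,261],81.9)"
```

```text
clock: 5.65
eef_pos: [538.5, -420.0, 399.8]
tcp_rot: [3.142, -0.0, 1.428]
contact_force: [-0.3, -0.3, -2.9]
opening: 0.305
shift cm [ 0.18  0.07 13.88] turn -0.09 | clk 5.65 pos [ 538.5 -420.   399.8] xang 81.81 open 0.305 F [-0.3 -0.3 -2.9]
```

```bash
python3 -m creep '10 0 0 1.5 0; 10 0 0 4.5 0; 10 0 0 8 0; 10 0 0 11 0; 10 0 0 13 0; 10 0 0 13.8 0; 10 0 0 13.8 0; 10 0 0 13.8 0'; python3 -c "
from h import *
t,d=grab_frame('top');cv2.imwrite('pics/top3.png',t);s,e=grab_frame('side');cv2.imwrite('pics/side3.png',s);np.save('pics/top3.npy',d);np.save('pics/side3.npy',e)
u=S.pix([539,-418,107])[0];print(u)
cv2.imwrite('pics/c4.png',np.hstack([cv2.resize(x,None,fx=4,fy=4,interpolation=cv2.INTER_CUBIC) for x in (t[95:195,335:430],s[75:175,245:345])]))"
```

```text
clock: 6.45
eef_pos: [538.9, -419.7, 262.5]
tcp_rot: [3.141, -0.0, 1.428]
contact_force: [0.7, 0.6, -2.7]
opening: 0.308
[305.81387592 104.31271269]
```

View pics/c4.png

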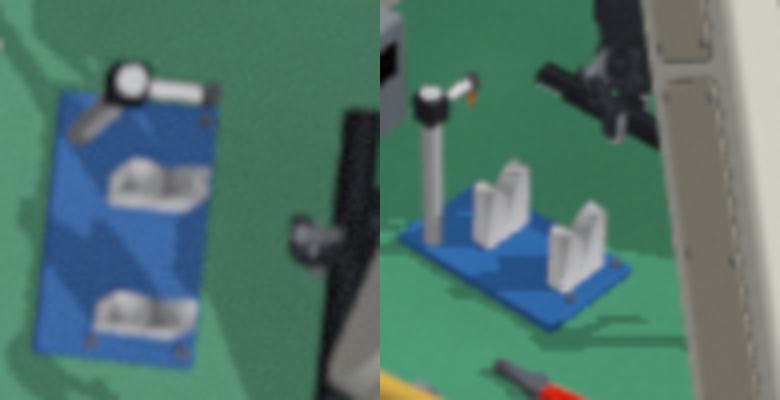

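```bash
cat >> h.py <<'E'
psi=np.radians(-8.1);EX=np.array([np.cos(psi),np.sin(psi),0]);EY=np.array([-EX[1],EX[0],0]);EZ=np.array([0,0,1.]);O=np.array([556.4,-299.5,0])
def W(x,y,z): return O+np.multiply.outer(np.asarray(x,float),EX)+np.multiply.outer(np.asarray(y,float),EY)+np.multiply.outer(np.asarray(z,float),EZ)
def St(P): q=np.atleast_2d(P)-O; return np.c_[q@EX,q@EY,q[:,2]]
def samp(img,cam,P):
    uv=cam.pix(P).astype(np.float32);return cv2.remap(img.astype(np.float32),uv[None,:,0],uv[None,:,1],cv2.INTER_CUBIC)[0]
E
python3 - <<'E'
from h import *
t=cv2.imread("pics/top3.png")
g=t.max(2)
# dark mask far part
m=(g<68);m[:, :415]=0;m[:112]=0;m[165:]=0;m[:,436:]=0
c=np.argwhere(m)[:,::-1];w=St(T.onz(c,107))
sel=w[(w[:,0]>20)]
for x0 in range(20,110,10):
    q=sel[(sel[:,0]>=x0)&(sel[:,0]<x0+10)]
    if len(q): print(x0,q[:,1].min().round(1),q[:,1].max().round(1),q[:,1].mean().round(1))
y=np.median(sel[:,1])
x=np.arange(80,125,1.);v=np.mean([samp(g,T,W(x,np.full_like(x,y+k),np.full_like(x,114))) for k in(-5,0,5)],0)
print(y);print(np.c_[x,v].astype(int).tolist())
print(St(sense()["eef_pos"]))
E
```

```text
20 -143.8 -109.9 -126.9
30 -143.0 -108.9 -126.2
40 -144.4 -110.8 -126.9
50 -146.7 -109.8 -125.5
60 -134.6 -109.5 -122.8
70 -136.1 -110.7 -122.9
80 -135.5 -109.9 -122.9
90 -134.7 -111.6 -123.0
100 -133.7 -111.3 -123.4
-124.42932020006927
[[80, 34], [81, 34], [82, 35], [83, 35], [84, 34], [85, 34], [86, 34], [87, 35], [88, 35], [89, 35], [90, 35], [91, 34], [92, 34], [93, 34], [94, 34], [95, 34], [96, 35], [97, 34], [98, 33], [99, 33], [100, 35], [101, 39], [102, 47], [103, 57], [104, 67], [105, 80], [106, 91], [107, 99], [108, 107], [109, 111], [110, 113], [111, 116], [112, 117], [113, 117], [114, 117], [115, 117], [116, 116], [117, 116], [118, 116], [119, 116], [120, 116], [121, 116], [122, 116], [123, 116], [124, 116]]
[[-1.94639643e-01 -1.21830309e+02  2.63245923e+02]]
```

```bash
python3 -c "
from h import *
plan(W(1.8,0.8,262.5),81.9)"
```

```text
shift cm [12.26  0.18  0.07] turn -0.08 | clk 6.55 pos [ 539.  -420.1  263.2] xang 81.82 open 0.306 F [ 0.3 -0.1 -2.3]
```

```bash
python3 -m creep '10 1 0 0 0; 10 3 0.1 0 0; 10 5.5 0.2 0 0; 10 8 0.2 0 0; 10 10.3 0.2 0 0; 10 11.7 0.2 0 0; 10 12.2 0.2 0 0; 10 12.2 0.2 0 0; 10 12.2 0.2 0.5 0; 10 12.2 0.2 1.2 0; 10 12.2 0.2 1.9 0; 10 12.2 0.2 2.4 0; 10 12.2 0.2 2.6 0; 10 12.2 0.2 2.6 0'; python3 -c "
from h import *
plan(W(1.8,0.8,235.3),81.9)
t,d=grab_frame('top');cv2.imwrite('pics/top4.png',t);s,e=grab_frame('side');cv2.imwrite('pics/side4.png',s)
cv2.imwrite('pics/c5.png',np.hstack([cv2.resize(x,None,fx=4,fy=4,interpolation=cv2.INTER_CUBIC) for x in (t[95:195,335:430],s[75:175,245:345])]))"
```

```text
clock: 7.95
eef_pos: [558.2, -299.7, 236.6]
tcp_rot: [3.14, 0.0, 1.428]
contact_force: [0.4, -0.4, -3.5]
opening: 0.304
shift cm [ 0.08 -0.01  0.13] turn -0.09 | clk 7.95 pos [ 558.2 -299.7  236.6] xang 81.81 open 0.304 F [ 0.4 -0.4 -3.5]
```

View pics/c5.png

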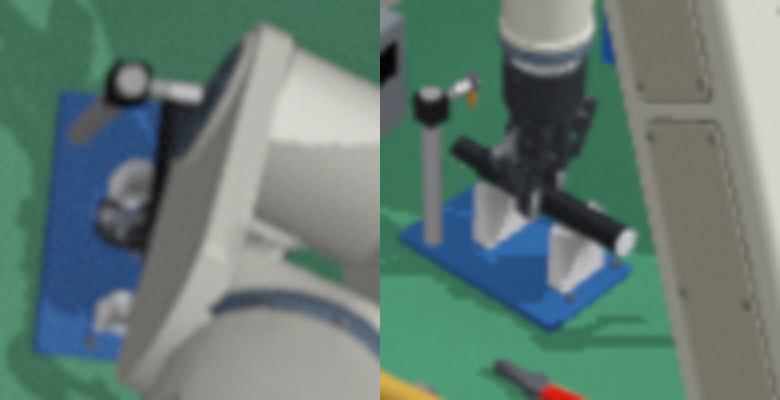

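```bash
python3 -m creep '10 0.08 0 0.1 0; 10 0.08 0 0.15 0; 10 0.08 0 0.15 0; 45 0.08 0 0.15 0; 45 0.08 0 0.15 0; 45 0.08 0 0.15 0'; python3 -c "
from h import *
plan(W(1.8,0.8,235.3),81.9)"
```

```text
clock: 8.65
eef_pos: [558.8, -299.1, 236.1]
tcp_rot: [3.139, 0.001, 1.428]
contact_force: [-0.4, -0.2, -0.8]
opening: 0.452
shift cm [ 0.01 -0.05  0.08] turn -0.08 | clk 8.65 pos [ 558.8 -299.1  236.1] xang 81.82 open 0.452 F [-0.4 -0.2 -0.8]
```

```bash
python3 -m creep '50 0 0 -2 0; 60 0 0 -6 0; 60 2 -2 -11 0; 60 6 -5 -14 0; 60 10 -8 -15 0; 60 14 -11 -15 0; 60 18 -14 -15 0; 60 21 -17 -15 0; 60 22 -18 -15 0; 60 22 -18 -15 0'; python3 -c "
from h import *
t,d=grab_frame('top');cv2.imwrite('pics/top5.png',t);s,e=grab_frame('side');cv2.imwrite('pics/side5.png',s)
np.save('pics/top5.npy',d);np.save('pics/side5.npy',e)
cv2.imwrite('pics/c6.png',np.hstack([cv2.resize(x,None,fx=7,fy=7,interpolation=cv2.INTER_CUBIC) for x in (t[105:180,345:400],s[95:170,245:300])]))"
```

```text
clock: 9.65
eef_pos: [409.8, -53.8, 385.6]
tcp_rot: [3.139, 0.001, 1.43]
contact_force: [0.5, -0.6, -0.2]
opening: 0.597
```

View pics/c6.png

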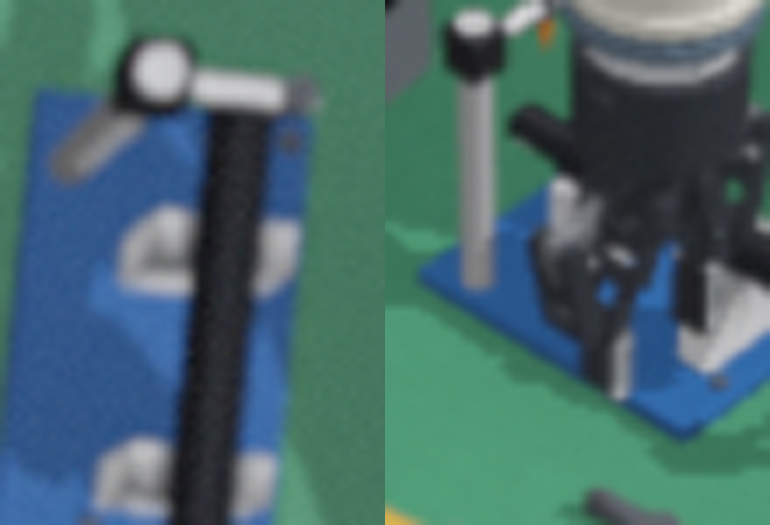

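```bash
cat >> h.py <<'E'
def width(img,cam,xs,n,zc=80,span=30):
    "half-level silhouette edges (mm from the centre line) along direction n (stand frame) at stand x positions"
    g=img.astype(np.float32).max(2);k=np.arange(-span,span+.1,.5);out=[]
    for x in xs:
        P=np.array([W(x,0,zc)+ (n[0]*EY+n[1]*EZ)*q for q in k])
        v=samp(g,cam,P);out.append(v)
    return k,np.array(out)
E
python3 - <<'E'
from h import *
t=cv2.imread("pics/top5.png")
k,V=width(t,T,np.arange(-30,112,4),(1,0))
for x,v in zip(np.arange(-30,112,4),V):
    i=len(k)//2
    dk=v[i-8:i+9].mean()
    def cross(sl):
        for j in sl:
            if v[j]>75: return k[j]
        return np.nan
    print(x,int(dk),cross(range(i,len(k))),cross(range(i,-1,-1)))
s=cv2.imread("pics/side4.png")
vd=S.c-W(50,0,80);vd/=np.linalg.norm(vd);n=np.cross(EX,vd);n/=np.linalg.norm(n);ny,nz=n@EY,n@EZ;print("n",ny,nz)
k,V=width(s,S,np.arange(30,112,5),(ny,nz))
for x,v in zip(np.arange(30,112,5),V): print(x,v[::4].astype(int))
E
```

```text
-30 47 12.0 -11.5
-26 47 12.0 -11.5
-22 48 12.5 -11.5
-18 48 12.5 -11.5
-14 45 12.0 -11.5
-10 47 11.0 -12.0
-6 47 11.0 -12.0
-2 46 11.5 -11.5
2 46 11.0 -11.5
6 48 11.5 -11.5
10 46 11.5 -11.5
14 45 11.5 -12.0
18 46 11.0 -12.5
22 47 11.5 -13.0
26 48 11.0 -12.5
30 46 11.0 -11.5
34 46 12.0 -11.5
38 46 14.0 -12.5
42 47 14.0 -13.0
46 44 13.5 -13.0
50 46 13.0 -12.5
54 46 12.0 -12.0
58 46 12.0 -12.5
62 46 12.5 -13.0
66 47 12.5 -13.0
70 46 12.5 -13.0
74 45 11.5 -13.0
78 47 11.5 -13.0
82 46 11.5 -13.0
86 46 12.0 -13.0
90 45 12.0 -13.0
94 45 12.0 -13.0
98 42 12.5 -13.5
102 63 11.0 -13.0
106 143 0.0 0.0
110 198 0.0 0.0
n -0.7121037752873525 0.7020742220175157
30 [132 129 126 127 128 131 130 123 101  76  53  46  47  50  54  55  55  55
  54  52  50  50  54  55  51  47  48  49  47  44  42]
35 [128 126 125 123 120 117 114 106  94  71  53  42  43  46  50  53  54  55
  55  54  53  53  52  49  47  47  47  48  46  41  38]
40 [125 124 123 121 120 118 116 111  94  73  52  43  42  43  45  48  51  53
  54  55  53  51  49  50  52  53  51  48  46  43  40]
45 [126 124 122 120 119 118 116 111  99  75  56  44  4
[... 1068 characters left out ...]
49  45  51  71  97 110 114 117 116 116 116 117]
90 [117 117 117 117 117 118 117 118 119 112  99  74  51  34  29  31  35  41
  48  52  54  56  74  94 110 117 117 118 118 118 117]
95 [117 118 118 118 117 117 118 118 121 123 108  83  56  38  32  32  35  41
  47  52  50  56  71  92 108 116 118 118 118 118 118]
100 [117 118 118 118 118 118 117 118 118 113 103  79  57  36  29  31  35  40
  47  52  53  53  68  90 108 115 117 119 119 118 118]
105 [114 115 116 117 117 118 118 118 118 114 101  84  60  40  31  29  34  40
  46  49  49  57  73  97 111 117 118 118 119 119 118]
110 [110 109 110 111 113 114 116 117 118 116 110  92  70  47  36  35  35  39
  46  52  58  63  80  97 113 117 118 119 119 119 117]
```

The top crop shows the shaft lying in both steel Vs, with its far end under the scriber arm and no flat visible from above. In the side view before release, the lower silhouette recedes about 4 mm beyond x≈72. So the flat faces down towards the column side, roughly 130–150° from up. Next I'll check the axial position.

```bash
python3 - <<'E'
from h import *
t=cv2.imread("pics/top5.png");g=t.max(2)
x=np.arange(-125,-85,1.)
v=np.mean([samp(g,T,W(x,np.full_like(x,k),np.full_like(x,94))) for k in(-4,0,4)],0);print(np.c_[x,v].astype(int).tolist())
x=np.arange(85,112,1.)
v=np.mean([samp(g,T,W(x,np.full_like(x,k),np.full_like(x,94))) for k in(-4,0,4)],0);print(np.c_[x,v].astype(int).tolist())
plan(W(2,0.5,275),81.9)
E
```

```text
[[-125, 152], [-124, 152], [-123, 152], [-122, 152], [-121, 152], [-120, 152], [-119, 152], [-118, 153], [-117, 153], [-116, 153], [-115, 152], [-114, 151], [-113, 151], [-112, 151], [-111, 151], [-110, 154], [-109, 158], [-108, 163], [-107, 170], [-106, 177], [-105, 182], [-104, 185], [-103, 186], [-102, 181], [-101, 168], [-100, 152], [-99, 130], [-98, 103], [-97, 79], [-96, 59], [-95, 47], [-94, 45], [-93, 45], [-92, 44], [-91, 46], [-90, 47], [-89, 48], [-88, 48], [-87, 49], [-86, 49]]
[[85, 48], [86, 48], [87, 47], [88, 46], [89, 45], [90, 45], [91, 46], [92, 47], [93, 47], [94, 45], [95, 45], [96, 46], [97, 48], [98, 57], [99, 72], [100, 89], [101, 113], [102, 136], [103, 154], [104, 173], [105, 187], [106, 194], [107, 201], [108, 205], [109, 204], [110, 200], [111, 193]]
shift cm [-22.06  17.9   11.2 ] turn -0.01 | clk 9.75 pos [411.9 -55.5 385.9] xang 81.89 open 0.599 F [ 0.2 -0.7  0.5]
```

```bash
python3 -m creep '60 -1 1 0 0; 60 -4 4 0 0; 60 -8 7 0 0; 60 -12 10.5 1 0; 60 -16 13.5 2 0; 60 -19.5 16 4 0; 60 -21.5 17.5 6 0; 60 -22.1 17.9 9 0; 50 -22.1 17.9 11 0; 38 -22.1 17.9 11.2 0; 38 -22.1 17.9 11.2 0; 38 -22.1 17.9 11.2 0';  python3 -c "
from h import *
plan(W(2,0.5,243),81.9)"
```

```text
clock: 10.95
eef_pos: [558.9, -300.7, 276.1]
tcp_rot: [3.135, 0.002, 1.429]
contact_force: [0.1, 1.0, 0.8]
opening: 0.382
shift cm [ 0.14 -0.09  3.3 ] turn -0.03 | clk 10.95 pos [ 558.9 -300.7  276.1] xang 81.87 open 0.382 F [0.1 1.  0.8]
```

```bash
python3 -m creep '38 0.1 -0.1 0.5 0; 38 0.14 -0.1 1.5 0; 38 0.14 -0.1 2.6 0; 38 0.14 -0.1 3.3 0; 38 0.14 -0.1 3.3 0';  python3 -c "
from h import *
plan(W(2,0.5,243),81.9)"
```

```text
clock: 11.45
eef_pos: [557.8, -298.8, 241.4]
tcp_rot: [3.138, 0.001, 1.429]
contact_force: [-0.4, 0.6, 0.4]
opening: 0.376
shift cm [-0.04  0.07 -0.16] turn -0.02 | clk 11.45 pos [ 557.8 -298.8  241.4] xang 81.88 open 0.376 F [-0.4  0.6  0.4]
```

```bash
python3 -m creep '38 0.2 0.05 0 0; 38 0.42 0.05 0 0; 38 0.42 0.05 0.3 0; 38 0.42 0.05 0.7 0; 38 0.42 0.05 1.1 0; 38 0.42 0.05 1.4 0';  python3 -c "
from h import *
plan(W(2,0.5,243),81.9)
s,e=grab_frame('side');cv2.imwrite('pics/side6.png',s)
cv2.imwrite('pics/c7.png',cv2.resize(s[85:145,245:315],None,fx=8,fy=8,interpolation=cv2.INTER_CUBIC))"
```

```text
clock: 12.05
eef_pos: [559.8, -296.2, 229.0]
tcp_rot: [3.134, 0.004, 1.43]
contact_force: [-1.0, -7.2, 7.1]
opening: 0.379
shift cm [-0.33 -0.08 -1.4 ] turn 0.01 | clk 12.05 pos [ 559.8 -296.2  229. ] xang 81.91 open 0.379 F [-1.  -7.2  7.1]
```

View pics/c7.png

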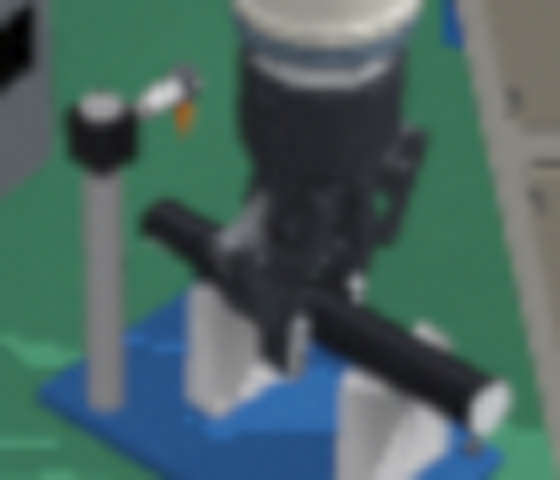

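```bash
cat >> h.py <<'E'
def sil(path,xs=range(56,108,4)):
    s=cv2.imread(path);vd=S.c-W(80,0,80);vd/=np.linalg.norm(vd);n=np.cross(EX,vd);n/=np.linalg.norm(n)
    k,V=width(s,S,xs,(n@EY,n@EZ),span=24)
    for x,v in zip(xs,V):
        i=len(k)//2;lo=next((k[j] for j in range(i,-1,-1) if v[j]>75),np.nan);hi=next((k[j] for j in range(i,len(k)) if v[j]>75),np.nan)
        print(x,lo,hi,v[i-24:i+25:4].astype(int))
E
python3 -c "
from h import *
sil('pics/side4.png');print();sil('pics/side6.png')"
```

```text
56 -12.5 17.0 [73 49 35 33 33 36 41 43 44 45 47 47 52]
60 -12.0 15.0 [75 47 33 28 31 34 39 46 50 53 52 55 61]
64 -12.5 11.5 [69 44 29 29 30 32 36 43 52 57 61 69 79]
68 -12.5 10.0 [69 43 32 27 28 30 31 37 44 53 64 75 92]
72 -12.5 11.5 [71 53 34 28 29 30 31 34 38 46 56 68 79]
76 -11.0 15.0 [89 67 47 34 30 30 32 33 35 38 44 50 57]
80 -9.5 15.5 [102  83  61  43  33  29  31  34  37  41  43  45  46]
84 -8.5 15.0 [110  94  72  50  34  31  31  33  39  45  48  44  49]
88 -8.5 14.5 [113  98  74  46  34  28  30  34  41  48  51  52  57]
92 -8.0 14.5 [117 104  75  53  35  31  33  35  40  48  53  53  54]
96 -7.5 14.5 [124 107  84  55  40  32  32  35  40  47  51  51  55]
100 -8.0 15.0 [113 103  79  57  36  29  31  35  40  47  52  53  53]
104 -7.5 14.5 [114 100  82  57  38  31  29  33  40  46  50  49  55]

56 -15.0 9.0 [50 43 44 47 46 45 45 46 53 60 72 81 93]
60 -14.0 6.0 [ 57  42  42  49  53  53  51  57  63  78  92 103 108]
64 -13.5 3.0 [ 57  41  38  47  57  59  64  71  86 104 120 125 121]
68 -14.0 2.0 [ 51  33  31  36  44  55  65  77  93 110 123 126 125]
72 -14.5 4.0 [ 50  39  31  32  38  46  57  67  76  89 101 102  98]
76 -12.5 13.0 [71 52 35 30 31 36 44 50 58 68 73 65 69]
80 -11.0 12.5 [89 65 43 32 30 32 36 41 47 53 52 56 69]
84 -10.5 13.0 [96 72 49 34 28 31 35 38 45 51 54 55 69]
88 -10.0 12.5 [97 76 54 35 32 33 37 43 48 53 51 54 71]
92 -9.5 12.5 [102  83  56  41  32  31  36  42  48  51  53  57  71]
96 -9.0 12.5 [107  85  65  43  35  33  34  40  49  53  53  53  70]
100 -8.5 13.0 [107  95  70  50  36  31  33  39  48  52  50  54  68]
104 -8.5 13.0 [114  96  74  47  34  32  33  38  47  51  53  52  67]
```

The flat is still hidden. Wrist force during the stroke was about 7 N sideways and 7 N vertical, so the pad slipped and V friction held the shaft. Plan: rub the +y pad up and inward so the shaft rolls up the -y V face without slipping. Then I grip it, carry it back to the seat, and repeat as a ratchet.

```bash
python3 -m creep '34 -0.31 0 0.1 0; 34 -0.31 0 0.1 0; 34 -0.46 0 0.1 0; 34 -0.55 0 -0.2 0; 34 -0.64 0 -0.43 0; 34 -0.73 0 -0.65 0; 34 -0.82 0 -0.86 0; 34 -0.91 0 -1.07 0; 34 -1.0 0 -1.28 0; 34 -1.09 0 -1.5 0; 34 -1.18 0 -1.6 0; 34 -1.2 0 -1.65 0';  python3 -c "
from h import *
plan(W(2,0.7,235),81.9)
s,e=grab_frame('side');cv2.imwrite('pics/side7.png',s)
cv2.imwrite('pics/c8.png',cv2.resize(s[85:145,245:315],None,fx=8,fy=8,interpolation=cv2.INTER_CUBIC))"
```

```text
clock: 13.3
eef_pos: [558.5, -306.8, 245.4]
tcp_rot: [3.133, 0.002, 1.429]
contact_force: [3.6, 9.0, 1.4]
opening: 0.338
shift cm [ 0.77 -0.12  1.04] turn -0.01 | clk 13.3 pos [ 558.5 -306.8  245.4] xang 81.89 open 0.338 F [3.6 9.  1.4]
```

View pics/c8.png

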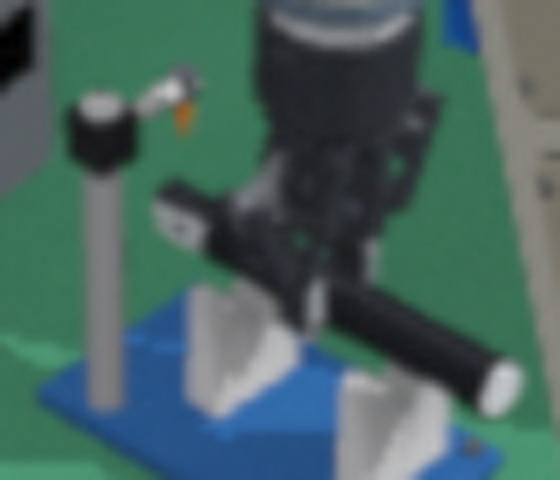

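Now the flat shows at crop (180,225), turned towards the side camera, with the spot on it. The climbing roll works, so I'll grip, carry back to the seat and release.

```bash
python3 -m creep '20 0 0 0 0; 10 0 0 -0.05 0; 10 0.05 0 -0.1 0; 10 0.05 0 -0.1 0; 10 0.25 0 -0.05 0; 10 0.5 0 0.2 0; 10 0.77 0 0.45 0; 10 0.77 0 0.55 0; 10 0.77 0 0.6 0; 10 0.77 0 0.6 0' 40;  python3 -c "
from h import *
plan(W(2,0.7,235),81.9)
s,e=grab_frame('side');cv2.imwrite('pics/side8.png',s)
cv2.imwrite('pics/c9.png',cv2.resize(s[85:145,245:315],None,fx=8,fy=8,interpolation=cv2.INTER_CUBIC))"
```

```text
clock: 14.35
eef_pos: [559.6, -299.2, 239.3]
tcp_rot: [3.134, 0.002, 1.429]
contact_force: [0.2, 0.3, -2.0]
opening: 0.315
shift cm [-0.   -0.12  0.43] turn -0.01 | clk 14.35 pos [ 559.6 -299.2  239.3] xang 81.89 open 0.315 F [ 0.2  0.3 -2. ]
```

View pics/c9.png

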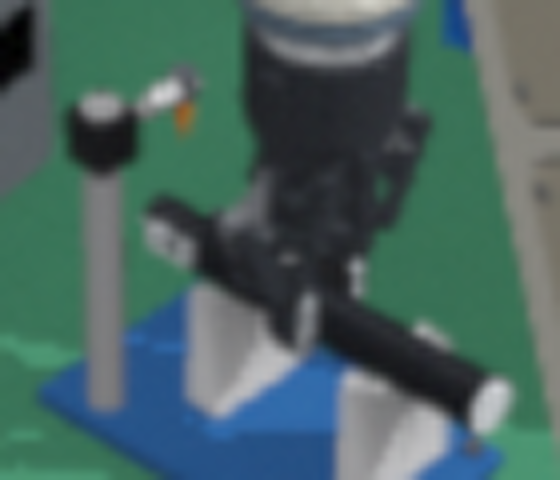

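```bash
python3 -c "
from h import *
for f in (7,8):
    print(f);sil('pics/side%d.png'%f,range(66,112,4))"
```

```text
7
66 -4.5 24.0 [118 114 110  96  72  51  33  29  28  29  30  32  38]
70 -4.0 22.0 [116 116 112  97  76  50  35  27  28  29  30  32  33]
74 -3.5 23.5 [116 116 113 104  84  65  48  39  33  30  33  36  34]
78 0.0 0.0 [117 118 118 113 104  94  83  73  65  60  56  50  43]
82 0.0 0.0 [118 117 118 119 122 121 118 117 115 111  99  81  61]
86 0.0 0.0 [117 118 119 123 129 133 136 140 143 137 124 103  76]
90 0.0 0.0 [117 117 119 123 128 130 131 131 133 136 134 112  84]
94 0.0 0.0 [117 117 118 122 127 127 120 114 120 133 129 106  77]
98 0.0 0.0 [117 117 117 122 127 131 127 125 130 131 121  98  74]
102 0.0 0.0 [117 117 118 120 126 130 134 137 138 136 121  95  72]
106 0.0 0.0 [117 118 118 119 122 128 132 135 140 137 119  95  67]
110 0.0 0.0 [118 118 118 118 119 122 125 130 134 129 115  87  64]
8
66 -13.0 13.5 [67 42 30 27 27 30 34 39 46 51 58 62 70]
70 -13.0 10.5 [65 43 32 28 30 30 30 33 39 49 59 71 81]
74 -12.5 12.0 [70 54 44 41 33 29 30 34 38 42 50 62 76]
78 -7.0 15.5 [94 86 81 70 59 51 45 39 37 37 40 47 56]
82 -0.5 15.5 [121 122 117 109 100  90  71  53  44  43  44  42  43]
86 0.0 0.0 [132 133 133 132 131 116  92  68  53  50  45  41  55]
90 0.0 0.0 [127 124 122 126 126 114  95  70  55  47  45  47  60]
94 0.0 0.0 [127 121 111 107 112 110  91  70  52  50  49  47  58]
98 0.0 0.0 [133 132 127 125 128 122 103  76  60  52  49  50  57]
102 0.0 0.0 [132 135 138 142 146 143 119  90  65  56  53  49  54]
106 0.0 0.0 [129 135 139 146 155 146 123  88  65  55  48  48  61]
110 0.0 0.0 [122 126 130 136 137 128 105  77  56  49  53  59  69]
```

```bash
python3 -m creep '10 0 0 0.1 0; 34 0 0 0.1 0; 34 0 0 0.1 0; 34 0 0.1 0.6 0; 34 0 0.1 1 0; 34 -0.05 0.1 1 0; 34 -0.15 0.1 1 0; 34 -0.24 0.1 0.7 0; 34 -0.33 0.1 0.47 0; 34 -0.42 0.1 0.25 0; 34 -0.51 0.1 0.04 0; 34 -0.6 0.1 -0.17 0; 34 -0.69 0.1 -0.38 0; 34 -0.78 0.1 -0.6 0; 34 -0.87 0.1 -0.7 0; 34 -0.9 0.1 -0.75 0; 34 -0.9 0.1 -0.75 0';  python3 -c "
from h import *
plan(W(2,0.7,239.3),81.9)
s,e=grab_frame('side');cv2.imwrite('pics/side9.png',s)
cv2.imwrite('pics/c10.png',cv2.resize(s[85:145,245:315],None,fx=8,fy=8,interpolation=cv2.INTER_CUBIC))"
```

```text
clock: 16.1
eef_pos: [559.2, -307.8, 247.2]
tcp_rot: [3.134, 0.001, 1.429]
contact_force: [0.0, 7.2, 1.9]
opening: 0.335
shift cm [ 0.85 -0.2   0.78] turn -0.02 | clk 16.1 pos [ 559.2 -307.8  247.2] xang 81.88 open 0.335 F [0.  7.2 1.9]
```

View pics/c10.png

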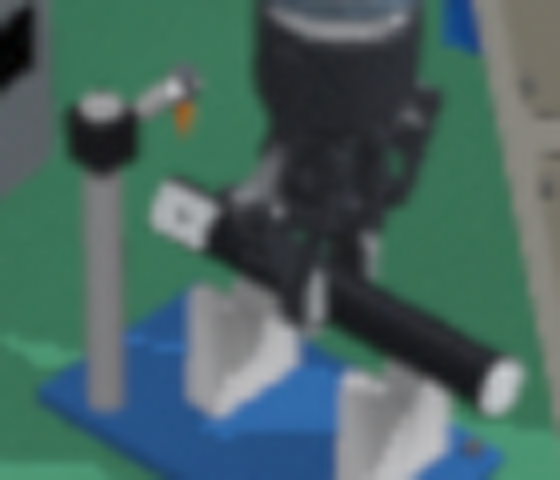

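```bash
python3 -m creep '20 0 0 0 0; 10 0 0 -0.05 0; 10 0.05 -0.1 -0.1 0; 10 0.05 -0.1 -0.1 0; 10 0.25 -0.15 -0.05 0; 10 0.5 -0.2 0.2 0; 10 0.75 -0.2 0.4 0; 10 0.85 -0.2 0.6 0; 10 0.85 -0.2 0.7 0; 10 0.85 -0.2 0.75 0; 10 0.85 -0.2 0.75 0' 40;  python3 -c "
from h import *
plan(W(2,0.7,239.3),81.9)
s,e=grab_frame('side');cv2.imwrite('pics/side10.png',s)
sil('pics/side10.png',range(66,112,4))
cv2.imwrite('pics/c11.png',cv2.resize(s[85:145,245:315],None,fx=8,fy=8,interpolation=cv2.INTER_CUBIC))"
```

```text
clock: 17.25
eef_pos: [558.4, -299.0, 239.7]
tcp_rot: [3.134, 0.001, 1.429]
contact_force: [-0.2, 0.9, -1.5]
opening: 0.309
shift cm [-0.01  0.    0.04] turn -0.02 | clk 17.25 pos [ 558.4 -299.   239.7] xang 81.88 open 0.309 F [-0.2  0.9 -1.5]
66 -14.0 13.0 [56 36 28 28 30 32 35 37 42 48 56 61 71]
70 -14.0 11.5 [55 38 32 29 32 31 31 35 40 47 55 66 77]
74 -11.5 13.0 [78 71 63 56 45 40 45 47 50 55 60 64 69]
78 0.0 0.0 [123 127 123 113  98  95  95  98 101  97  83  67  60]
82 0.0 0.0 [158 168 168 160 156 152 149 152 152 142 115  85  64]
86 0.0 0.0 [160 173 178 179 177 172 173 175 173 159 130 100  84]
90 0.0 0.0 [161 173 174 171 166 160 161 168 172 162 142 112  94]
94 0.0 0.0 [154 167 165 153 140 136 147 163 172 171 148 113  91]
98 0.0 0.0 [149 165 172 165 152 149 159 172 178 169 144 111  92]
102 0.0 0.0 [146 165 177 179 178 175 175 177 174 165 141 107  87]
106 0.0 0.0 [150 168 172 174 175 175 175 174 176 168 142 112  96]
110 0.0 0.0 [140 149 154 159 159 158 158 164 168 160 145 124 115]
```

View pics/c11.png

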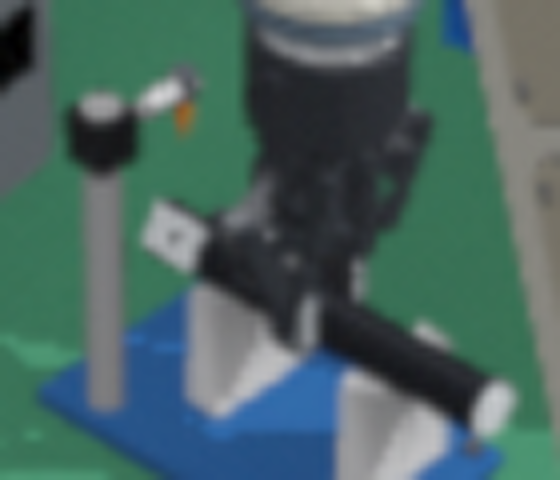

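```bash
python3 -m creep '10 0 0 0.1 0; 34 0 0 0.1 0; 34 0 0 0.1 0; 34 0 0 0.6 0; 34 0 0 1 0; 34 -0.05 0 1 0; 34 -0.15 0 1 0; 34 -0.24 0 0.7 0; 34 -0.33 0 0.47 0; 34 -0.42 0 0.25 0; 34 -0.51 0 0.04 0; 34 -0.6 0 -0.17 0; 34 -0.69 0 -0.38 0; 34 -0.78 0 -0.6 0; 34 -0.87 0 -0.7 0; 34 -0.9 0 -0.75 0; 34 -0.9 0 -0.75 0';  python3 -c "
from h import *
plan(W(2,0.7,239.3),81.9)
s,e=grab_frame('side');cv2.imwrite('pics/side11.png',s)
cv2.imwrite('pics/c12.png',cv2.resize(s[85:145,245:315],None,fx=8,fy=8,interpolation=cv2.INTER_CUBIC))"
```

```text
clock: 19.0
eef_pos: [557.0, -307.5, 247.4]
tcp_rot: [3.135, -0.0, 1.429]
contact_force: [-1.9, 7.1, 1.8]
opening: 0.342
shift cm [0.85 0.02 0.81] turn -0.04 | clk 19.0 pos [ 557.  -307.5  247.4] xang 81.86 open 0.342 F [-1.9  7.1  1.8]
```

View pics/c12.png

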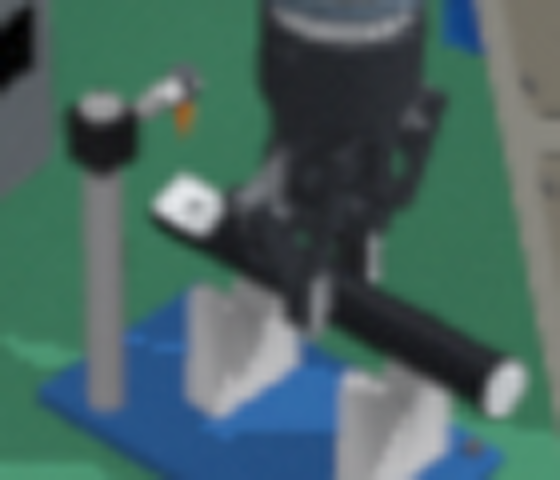

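```bash
python3 -m creep '20 0 0 0 0; 10 0 0 -0.05 0; 10 0.05 0 -0.1 0; 10 0.05 0 -0.1 0; 10 0.25 0 -0.05 0; 10 0.5 0 0.2 0; 10 0.75 0 0.4 0; 10 0.85 0 0.6 0; 10 0.85 0 0.7 0; 10 0.85 0 0.75 0; 10 0.85 0 0.82 0; 10 0.85 0 0.85 0; 45 0.85 0 0.85 0; 45 0.85 0 0.85 0; 45 0.85 0 0.85 0' 40;  python3 -c "
from h import *
plan(W(2,0.7,239.3),81.9)
s,e=grab_frame('side');cv2.imwrite('pics/side12.png',s)
sil('pics/side12.png',range(66,112,4))
cv2.imwrite('pics/c13.png',cv2.resize(s[85:145,245:315],None,fx=8,fy=8,interpolation=cv2.INTER_CUBIC))"
```

```text
clock: 20.55
eef_pos: [558.4, -299.2, 238.9]
tcp_rot: [3.134, 0.0, 1.429]
contact_force: [0.2, 0.0, 0.4]
opening: 0.447
shift cm [ 0.01  0.01 -0.04] turn -0.04 | clk 20.55 pos [ 558.4 -299.2  238.9] xang 81.86 open 0.447 F [0.2 0.  0.4]
66 -14.0 15.5 [54 34 27 30 30 32 36 41 47 52 59 61 66]
70 -14.0 11.5 [51 34 30 28 30 33 33 37 42 49 56 67 76]
74 -14.5 12.5 [45 32 28 33 39 43 52 52 55 60 66 70 73]
78 0.0 0.0 [ 49  39  45  68  87 106 110 115 117 117 107  92  85]
82 0.0 0.0 [ 58  55  84 126 162 169 173 176 178 175 159 148 133]
86 0.0 0.0 [ 56  62  99 154 182 194 201 201 199 195 200 202 184]
90 0.0 0.0 [ 58  60  97 142 182 202 200 189 181 194 216 221 204]
94 0.0 0.0 [ 51  58  95 149 185 194 189 170 172 196 215 219 204]
98 0.0 0.0 [ 53  62 104 155 184 203 198 195 201 213 221 221 211]
102 0.0 0.0 [ 58  70 119 168 208 217 224 227 229 231 231 230 216]
106 0.0 0.0 [ 65  82 124 182 211 229 233 229 229 227 224 219 199]
110 0.0 0.0 [ 84  89 126 176 213 219 211 209 203 192 185 172 161]
```

View pics/c13.png

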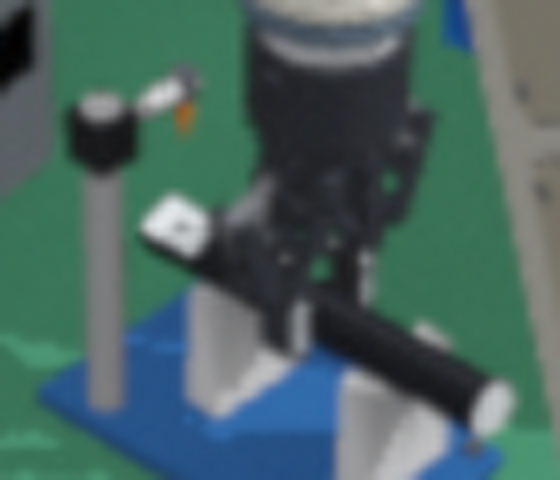

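```bash
python3 -m creep '50 0 0 -2 0; 60 0 0 -6 0; 60 2 -2 -11 0; 60 6 -5 -14 0; 60 10 -8 -15 0; 60 14 -11 -15 0; 60 18 -14 -15 0; 60 21 -17 -15 0; 60 22 -18 -15 0'; python3 -c "
from h import *
t,d=grab_frame('top');t2,d2=grab_frame('top');cv2.imwrite('pics/top6.png',t);cv2.imwrite('pics/top6b.png',t2)
np.save('pics/top6.npy',d)
cv2.imwrite('pics/c14.png',cv2.resize(t[105:180,345:400],None,fx=8,fy=8,interpolation=cv2.INTER_CUBIC))
g=(t.astype(np.float32).max(2)+t2.max(2))/2
y=np.arange(-20,20.1,2.)
print(y.astype(int))
for x in range(58,104,3): print(x,samp(g,T,W(np.full_like(y,x),y,np.full_like(y,88))).astype(int))
x=np.arange(-115,-90,2.)
print(np.mean([samp(g,T,W(x,np.full_like(x,k),np.full_like(x,94))) for k in(-4,0,4)],0).astype(int))
"
```

```text
clock: 21.5
eef_pos: [407.6, -53.4, 387.4]
tcp_rot: [3.136, -0.001, 1.43]
contact_force: [0.1, 0.6, -0.7]
opening: 0.606
[-20 -18 -16 -14 -12 -10  -8  -6  -4  -2   0   2   4   6   8  10  12  14
  16  18  20]
58 [156 155 148 129 103  69  48  44  45  49  50  49  44  36  32  28  45  79
 111 138 150]
61 [141 141 134 118  93  64  45  42  43  46  46  43  39  35  30  27  42  73
 109 132 138]
64 [138 137 129 113  90  63  47  43  45  46  44  42  41  39  36  34  44  71
 104 129 136]
67 [139 138 128 114  93  81  82  84  81  79  77  77  77  83  83  80  76  85
 105 126 136]
70 [139 136 128 115 114 132 150 158 152 146 140 139 141 148 149 143 128 115
 115 127 135]
73 [139 135 128 122 142 179 201 210 207 200 195 189 189 193 193 182 164 139
 126 131 134]
76 [137 134 126 128 154 190 215 227 227 225 220 215 213 215 214 205 181 149
 131 135 139]
79 [137 133 125 129 153 191 219 230 232 232 230 228 225 226 226 220 193 159
 138 141 149]
82 [134 131 124 132 158 195 222 231 231 229 226 224 226 230 231 227 203 168
 143 143 154]
85 [121 119 115 126 157 195 223 229 229 220 208 203 211 224 230 229 207 174
 143 137 151]
88 [ 98  96  99 116 150 193 221 230 228 209 189 182 196 219 228 228 206 173
 141 131 145]
91 [ 87  86  94 111 145 190 219 229 229 215 201 199 209 223 229 224 203 171
 138 127 139]
94 [102 101 106 112 145 187 217 228 231 227 221 222 226 230 231 222 201 169
 137 126 133]
97 [119 114 113 114 144 187 213 228 231 230 230 230 230 231 231 221 202 166
 135 123 127]
100 [114 108 105 115 148 188 210 224 228 227 226 226 226 227 226 217 198 163
 130 119 115]
103 [ 95  94 103 128 162 187 204 213 215 214 214 213 213 214 213 208 194 169
 148 137 123]
[152 152 155 164 173 176 161 127  86  55  43  45  46]
```

View pics/c14.png

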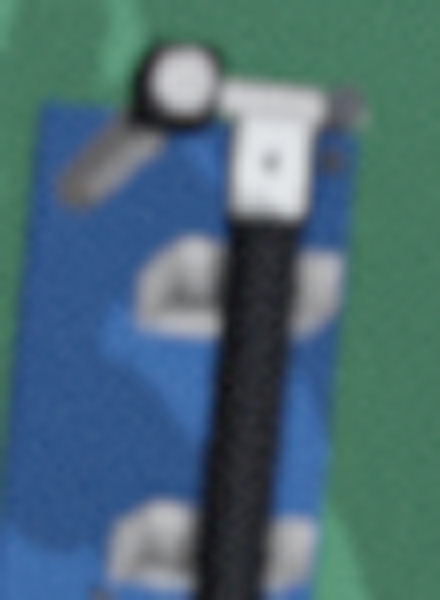

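From the top, the spot is at stand x≈88.0. It sits 2.3 mm to +y of the axis, so about 17° remain, and the side view agrees (15–19°). Axially it is right on the scriber point, so one small climbing roll is left.

```bash
python3 -c "
from h import *
plan(W(2,0.7,275),81.9)"
```

```text
shift cm [-22.19  18.19  11.38] turn 0.1 | clk 21.6 pos [408.5 -54.  387.7] xang 82.0 open 0.606 F [ 0.3 -0.1  0.5]
```

```bash
python3 -m creep '60 -1 1 0 0; 60 -4 4 0 0; 60 -8 7 0 0; 60 -12 10.5 1 0; 60 -16 13.5 2 0; 60 -19.5 16 4 0; 60 -21.5 17.7 6 0; 50 -22.2 18.2 9 0; 45 -22.2 18.2 11.2 0; 42 -22.2 18.2 11.4 0; 42 -22.2 18.2 11.4 0; 42 -22.2 18.2 11.4 0';  python3 -c "
from h import *
plan(W(2,0.7,229.3),81.9)"
```

```text
clock: 22.8
eef_pos: [559.1, -300.2, 275.8]
tcp_rot: [3.133, 0.0, 1.431]
contact_force: [0.4, -0.0, -0.3]
opening: 0.417
shift cm [ 0.1  -0.12  4.65] turn 0.08 | clk 22.8 pos [ 559.1 -300.2  275.8] xang 81.98 open 0.417 F [ 0.4 -0.  -0.3]
```

```bash
python3 -m creep '42 0.1 -0.1 0.6 0; 42 0.1 -0.1 1.7 0; 42 0.1 -0.1 3 0; 40 0.1 -0.1 4 0; 34 0.1 -0.1 4.4 0; 34 0.1 -0.1 4.4 0; 34 0.1 -0.1 4.4 0';  python3 -c "
from h import *
plan(W(2,0.7,229.3),81.9)"
```

```text
clock: 23.5
eef_pos: [558.8, -299.2, 231.8]
tcp_rot: [3.133, 0.0, 1.431]
contact_force: [-0.2, -0.3, -0.7]
opening: 0.342
shift cm [ 0.   -0.03  0.25] turn 0.08 | clk 23.5 pos [ 558.8 -299.2  231.8] xang 81.98 open 0.342 F [-0.2 -0.3 -0.7]
```

```bash
python3 -m creep '34 -0.05 0 0 0; 34 -0.15 0 0 0; 34 -0.22 0 -0.15 0; 34 -0.29 0 -0.32 0; 34 -0.37 0 -0.5 0; 34 -0.44 0 -0.68 0; 34 -0.46 0 -0.74 0; 34 -0.46 0 -0.74 0; 20 -0.46 0 -0.74 0; 10 -0.46 0 -0.78 0; 10 -0.41 0 -0.8 0; 10 -0.41 0 -0.8 0; 10 -0.2 0 -0.7 0; 10 0 0 -0.5 0; 10 0 0 -0.42 0; 10 0 0 -0.42 0; 10 0 0 -0.38 0; 10 0 0 -0.38 0' 40;  python3 -c "
from h import *
plan(W(2,0.7,235),81.9)
s,e=grab_frame('side');cv2.imwrite('pics/side13.png',s)
sil('pics/side13.png',range(66,112,4))
cv2.imwrite('pics/c15.png',cv2.resize(s[85:145,245:315],None,fx=8,fy=8,interpolation=cv2.INTER_CUBIC))"
```

```text
clock: 25.3
eef_pos: [558.8, -299.2, 236.7]
tcp_rot: [3.133, 0.0, 1.431]
contact_force: [-2.8, 3.1, 10.6]
opening: 0.311
shift cm [ 0.   -0.03  0.17] turn 0.07 | clk 25.3 pos [ 558.8 -299.2  236.7] xang 81.97 open 0.311 F [-2.8  3.1 10.6]
66 -14.0 10.0 [54 36 28 30 31 33 38 45 53 59 69 76 90]
70 -14.5 10.0 [49 33 29 28 30 33 35 39 43 52 63 77 96]
74 -14.5 11.5 [44 32 25 26 31 34 43 45 47 50 60 70 79]
78 0.0 0.0 [ 51  31  26  32  41  66  86 100  97  96  98 100 103]
82 0.0 0.0 [ 54  35  30  40  75 111 146 157 158 160 159 166 167]
86 0.0 0.0 [ 57  35  29  54  93 142 176 186 185 180 193 208 202]
90 0.0 0.0 [ 51  32  35  57 109 166 193 192 172 177 196 208 200]
94 0.0 0.0 [ 50  35  34  67 125 175 207 200 191 192 200 208 198]
98 0.0 0.0 [ 49  30  32  66 117 178 207 221 219 217 222 218 202]
102 0.0 0.0 [ 49  33  32  57 118 177 224 232 232 233 228 215 193]
106 0.0 0.0 [ 62  40  34  59 106 173 210 224 230 225 210 192 168]
110 0.0 0.0 [ 78  61  53  61 106 159 197 208 202 186 169 149 138]
```

View pics/c15.png

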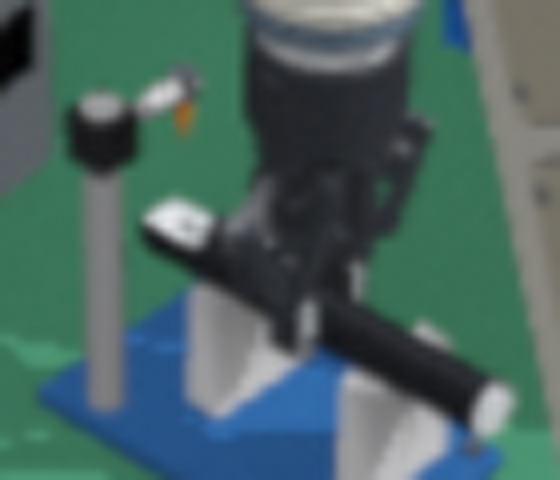

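```bash
python3 -m creep '10 0 0 -0.08 0; 10 0 0 -0.08 0; 45 0 0 -0.08 0; 45 0 0 -0.08 0; 50 0 0 -2 0; 60 0 0 -6 0; 60 2 -2 -11 0; 60 6 -5 -14 0; 60 10 -8 -15 0; 60 14 -11 -15 0; 60 18 -14 -15 0; 60 21 -17 -15 0; 60 22 -18 -15 0'; cat > look.py <<'E'
from h import *
import sys
n=sys.argv[1]
fr=[grab_frame('top')[0] for _ in range(3)]
cv2.imwrite(f'pics/top{n}.png',fr[0]);t=np.mean([f.astype(np.float32) for f in fr],0)
cv2.imwrite(f'pics/ct{n}.png',cv2.resize(t[105:180,345:400].clip(0,255).astype(np.uint8),None,fx=8,fy=8,interpolation=cv2.INTER_CUBIC))
g=t.max(2);y=np.arange(-22,22.1,.25)
def cr(v,a,lev):
    i=np.argmin(abs(y)); 
    for j in (range(i,len(y)) if a>0 else range(i,-1,-1)):
        if (v[j]-lev)*(v[i]-lev)<0: return y[j]
    return np.nan
ed=[]
for x in range(-30,32,4):
    v=samp(g,T,W(np.full_like(y,x),y,np.full_like(y,80)));ed.append((cr(v,-1,80),cr(v,1,80)))
c=np.nanmedian(np.array(ed).sum(1)/2);print("body centre y",c,np.nanmedian(ed,0))
fe=[]
for x in range(76,98,3):
    v=samp(g,T,W(np.full_like(y,x),y,np.full_like(y,88)));fe.append((cr(v,-1,172),cr(v,1,172)))
print("flat edges",np.round(fe,1).tolist(),"mid",np.nanmean(fe))
xs=np.arange(80,97,.5);ys=np.arange(-6,6.1,.5);X,Y=np.meshgrid(xs,ys)
v=samp(g,T,W(X.ravel(),Y.ravel(),np.full(X.size,88.)));w=np.clip(222-v,0,None);w[w<4]=0
sx,sy=(w*X.ravel()).sum()/w.sum(),(w*Y.ravel()).sum()/w.sum();print("spot",sx,sy,"phi",np.degrees(np.arcsin((sy-c)/8)))
E
python3 look.py 7; python3 -c "
from h import *
print(T.pix(W([88],[0],[138])))
plan(W(2,0.7,275),81.9)"
```

```text
clock: 26.65
eef_pos: [407.4, -53.7, 384.9]
tcp_rot: [3.134, -0.0, 1.432]
contact_force: [-0.1, -1.1, -0.3]
opening: 0.597
body centre y -0.25 [-12.   11.5]
flat edges [[-14.2, 10.8], [-14.8, 11.0], [-14.8, 11.2], [-14.5, 11.5], [-14.2, 11.5], [-14.2, 11.5], [-14.0, 11.5], [-14.0, 11.5]] mid -1.515625
spot 88.19223872099712 -1.1113733283011482 phi -6.181114639657963
[[383.70390521 121.1190704 ]]
shift cm [-22.1   17.99  11.23] turn 0.19 | clk 26.8 pos [409.6 -55.3 385.4] xang 82.09 open 0.597 F [ 0.5  0.1 -0.6]
```

View pics/ct7.png

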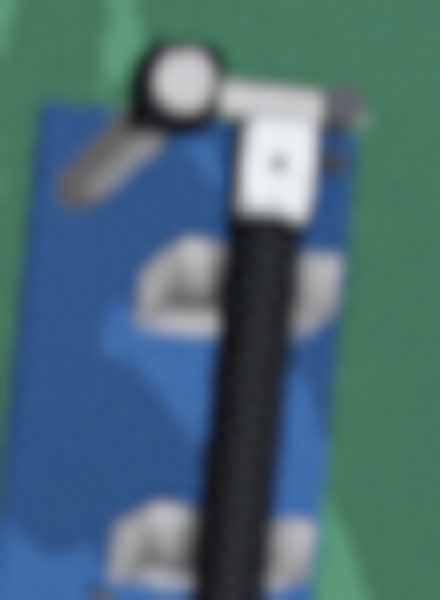

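```bash
python3 -m creep '60 5 0 0 0; 60 10 0 0 0; 60 14 0 0 0; 60 15 0 0 0'; python3 - <<'E'
from h import *
fr=[grab_frame('side')[0] for _ in range(2)];s=np.mean([f.astype(np.float32) for f in fr],0);cv2.imwrite('pics/side14.png',s.astype(np.uint8))
cv2.imwrite('pics/c16.png',cv2.resize(s[85:145,245:315].astype(np.uint8),None,fx=8,fy=8,interpolation=cv2.INTER_CUBIC))
sil('pics/side14.png',range(20,110,6))
t=np.mean([cv2.imread('pics/top7.png').astype(np.float32)],0).max(2);y=np.arange(-22,22.1,.25)
for x in range(-40,100,10):
    v=samp(t,T,W(np.full_like(y,x),y,np.full_like(y,80)));i=len(y)//2
    lo=next(y[j] for j in range(i,-1,-1) if v[j]>85) if x<66 else 0;hi=next(y[j] for j in range(i,len(y)) if v[j]>85) if x<66 else 0
    print(x,lo,hi,(lo+hi)/2)
E
```

```text
clock: 27.2
eef_pos: [432.0, 95.6, 385.7]
tcp_rot: [3.13, -0.001, 1.434]
contact_force: [-0.4, -0.4, 0.6]
opening: 0.599
20 -12.0 13.0 [81 49 31 30 30 31 35 39 46 51 53 53 66]
26 -12.5 12.5 [66 44 31 29 32 33 36 41 46 50 51 59 72]
32 -14.0 11.0 [54 33 29 28 31 34 36 41 46 52 53 62 92]
38 -14.0 10.5 [ 51  35  28  30  31  33  36  40  46  50  57  69 103]
44 -14.0 10.0 [ 54  37  29  29  31  33  36  41  46  51  54  76 111]
50 -13.0 11.0 [64 40 31 29 31 33 36 41 47 52 55 65 92]
56 -13.0 13.0 [66 42 29 29 30 32 36 41 48 52 54 53 66]
62 -12.5 12.5 [65 42 31 28 30 32 35 41 48 52 52 57 72]
68 -13.0 12.5 [62 35 31 30 31 33 36 41 45 51 54 56 72]
74 -14.5 6.0 [ 47  34  25  27  32  35  47  50  63  78 104 138 153]
80 0.0 0.0 [ 55  31  29  39  64 103 132 161 171 188 209 226 214]
86 0.0 0.0 [ 59  39  37  72 121 178 213 224 228 225 229 228 211]
92 0.0 0.0 [ 50  32  40  72 132 182 219 217 204 200 205 210 204]
98 0.0 0.0 [ 50  32  38  78 132 191 216 228 225 223 225 221 204]
104 0.0 0.0 [ 61  41  38  70 127 183 223 232 237 237 224 210 186]
-40 -12.5 13.25 0.375
-30 -12.0 12.75 0.375
-20 -12.25 13.0 0.375
-10 -12.25 11.5 -0.375
0 -12.25 11.5 -0.375
10 -12.0 12.0 0.0
20 -13.75 11.5 -1.125
30 -12.75 11.25 -0.75
40 -13.25 15.5 1.125
50 -13.0 13.75 0.375
60 -13.0 12.5 -0.25
70 0 0 0.0
80 0 0 0.0
90 0 0 0.0
```

View pics/c16.png

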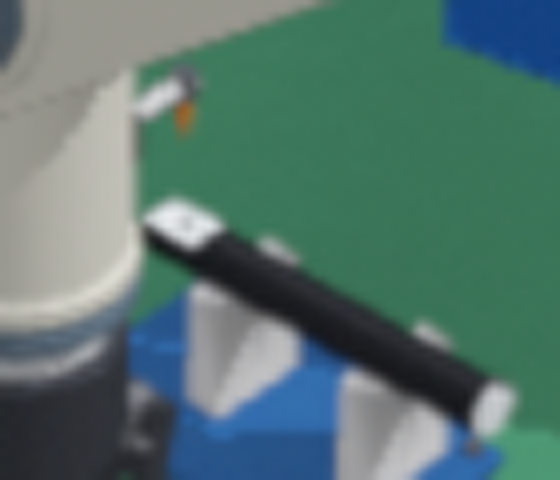

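```bash
cat > dep.py <<'E'
from h import *
import sys
n=sys.argv[1]
for nm,C in(("top",T),("side",S)):
    fr=[grab_frame(nm) for _ in range(6)]
    D=np.array([f[1] for f in fr]);I=np.mean([f[0].astype(np.float32) for f in fr],0)
    np.save(f"pics/{nm}D{n}.npy",D);np.save(f"pics/{nm}I{n}.npy",I)
    # interior pixels of the flat
    X,Y=np.meshgrid(np.arange(72,103,1.),np.arange(-9,9.1,1.))
    uv=np.unique(np.round(C.pix(W(X.ravel(),Y.ravel(),np.full(X.size,88.)))).astype(int),axis=0)
    d=D[:,uv[:,1],uv[:,0]];med=np.median(d,0);P=[];
    print(nm,len(uv),"noise",np.std(d,0).mean())
    q=St(C.pts(uv,d.mean(0)));
    ok=(abs(q[:,2]-np.median(q[:,2]))<8)&(abs(q[:,1])<9.5)&(q[:,0]>72)&(q[:,0]<102)
    for cut in(1,2):
        A=np.c_[q[ok][:,:2]-[88,0],np.ones(ok.sum())];c,*_=np.linalg.lstsq(A,q[ok][:,2],rcond=None);r=q[:,2]-np.c_[q[:,:2]-[88,0],np.ones(len(q))]@c
        ok&=abs(r)<2.5*np.std(r[ok])
    s=np.std(r[ok])/np.sqrt(ok.sum())/np.std(q[ok][:,1])
    print("  n",ok.sum(),"dz/dx",c[0],"phi",-np.degrees(np.arctan(c[1])).round(2),"+-",np.degrees(s).round(2),"z",c[2],"res",np.std(r[ok]))
E
python3 dep.py a
```

```text
top 88 noise 12.624298
  n 69 dz/dx 0.003328805363760536 phi -2.11 +- 1.25 z 88.87572343453667 res 0.9958536485254196
side 36 noise 4.009534
  n 20 dz/dx -0.027423689482314394 phi -1.38 +- 2.33 z 87.1456822749813 res 1.008101969000928
```

```bash
python3 - <<'E'
from h import *
for nm,C in(("top",T),("side",S)):
    D=np.load(f"pics/{nm}Da.npy");I=np.load(f"pics/{nm}Ia.npy")
    X,Y=np.meshgrid(np.arange(72,103,1.),np.arange(-10,10.1,1.))
    uv=np.unique(np.round(C.pix(W(X.ravel(),Y.ravel(),np.full(X.size,88.)))).astype(int),axis=0)
    d=np.median(D[:,uv[:,1],uv[:,0]],0)
    q=St(C.pts(uv,d));
    for lim in (7,8.5,10):
        ok=(abs(q[:,2]-88)<6)&(abs(q[:,1]+.4)<lim)&(q[:,0]>72)&(q[:,0]<102)
        A=np.c_[q[:,:2]-[88,0],np.ones(len(q))]
        for _ in range(3):
            c,*_=np.linalg.lstsq(A[ok],q[ok][:,2],rcond=None);r=q[:,2]-A@c;ok&=abs(r)<2.5*np.std(r[ok])
        print(nm,lim,ok.sum(),c.round(3),"phi",-np.degrees(np.arctan(c[1])).round(2),"+-",np.degrees(np.std(r[ok])/np.sqrt(ok.sum())/np.std(q[ok][:,1])).round(2))
# spot centroid, linear light, both views
for nm,C in(("top",T),("side",S)):
    I=(np.load(f"pics/{nm}Ia.npy").mean(2)/255)**2.2
    xs=np.arange(81,96,.25);ys=np.arange(-7,7.1,.25);X,Y=np.meshgrid(xs,ys)
    v=samp(I,C,W(X.ravel(),Y.ravel(),np.full(X.size,88.))).reshape(X.shape)
    bx=np.median(v);w=np.clip(bx-.06-v,0,None);i=np.unravel_index(v.argmin(),v.shape)
    w=w*((X-X[i])**2+(Y-Y[i])**2<36)
    print(nm,"spot",(w*X).sum()/w.sum(),(w*Y).sum()/w.sum(),"min",v.min(),bx,X[i],Y[i])
# triangulate spot
E
```

```text
top 7 51 [3.0000e-03 6.2000e-02 8.8749e+01] phi -3.54 +- 2.23
top 8.5 65 [1.2000e-02 4.0000e-02 8.8827e+01] phi -2.27 +- 1.61
top 10 74 [6.0000e-03 2.3000e-02 8.8889e+01] phi -1.3 +- 1.33
side 7 14 [-3.9000e-02  3.0000e-02  8.7027e+01] phi -1.74 +- 3.86
side 8.5 17 [-3.1000e-02  5.2000e-02  8.6974e+01] phi -2.99 +- 2.77
side 10 21 [-3.9000e-02  3.2000e-02  8.6905e+01] phi -1.83 +- 1.99
top spot 88.20544253504254 -1.157341645834095 min 0.5110431 0.8018614 88.25 -1.0
side spot 88.73819164869059 -0.492677024792802 min 0.569696 0.69940186 88.25 0.0
```

Estimates of the remaining angle after release:

| Method | Angle |
|---|---|
| Top spot | -5.4° |
| Side spot | -5.6° |
| Depth plane | about -2° ± 1.5° |

The spot is at x≈88.2–88.7. It's rolled slightly too far, by about 4°, so I'll do one small mirrored roll back.

```bash
python3 -c "
from h import *
plan(W(2,0.7,275),81.9)"
```

```text
shift cm [-37.07  18.    11.24] turn 0.17 | clk 27.9 pos [430.3  93.1 385.4] xang 82.07 open 0.6 F [ 0.5 -0.1 -0.8]
```

```bash
python3 -m creep '60 -2 1 0 0; 60 -6 3 0 0; 60 -10.5 5 0 0; 60 -15 7.3 0 0; 60 -19.5 9.5 1 0; 60 -24 11.7 1 0; 60 -28.5 14 2 0; 60 -32.5 16 4 0; 60 -35.5 17.3 6 0.2; 50 -37.1 18 9 0.2; 45 -37.1 18 11 0.2; 42 -37.1 18 11.2 0.2; 42 -37.1 18 11.2 0.2; 42 -37.1 18 11.2 0.2';  python3 -c "
from h import *
plan(W(2,0.7,235),81.9)"
```

```text
clock: 29.3
eef_pos: [558.9, -299.2, 276.7]
tcp_rot: [3.13, 0.001, 1.429]
contact_force: [-0.5, -0.1, -0.1]
opening: 0.417
shift cm [ 0.01 -0.09  4.17] turn 0.0 | clk 29.3 pos [ 558.9 -299.2  276.7] xang 81.9 open 0.417 F [-0.5 -0.1 -0.1]
```

```bash
python3 -m creep '42 0 0 0.6 0; 42 0 -0.05 1.7 0; 42 0 -0.05 2.9 0; 40 0 -0.05 3.8 0; 33.5 0 -0.05 4.15 0; 33.5 0 -0.05 4.15 0; 33.5 0 -0.05 4.15 0';  python3 -c "
from h import *
plan(W(2,0.7,235),81.9)"
```

```text
clock: 30.0
eef_pos: [559.0, -299.3, 235.2]
tcp_rot: [3.13, 0.001, 1.429]
contact_force: [0.7, -0.5, 0.3]
opening: 0.334
shift cm [ 0.01 -0.05  0.02] turn 0.0 | clk 30.0 pos [ 559.  -299.3  235.2] xang 81.9 open 0.334 F [ 0.7 -0.5  0.3]
```

```bash
python3 -m creep '33.5 0.06 0 0 0; 33.5 0.11 0 0 0; 33.5 0.17 0 -0.1 0; 33.5 0.22 0 -0.19 0; 33.5 0.22 0 -0.19 0; 10 0.14 0 -0.19 0; 10 0.11 0 -0.19 0; 10 0.11 0 -0.2 0; 10 0.05 0 -0.16 0; 10 0 0 -0.1 0; 10 0 0 -0.1 0' 40;  python3 -c "
from h import *
plan(W(2,0.7,235),81.9)"
```

```text
clock: 31.1
eef_pos: [559.3, -299.1, 236.9]
tcp_rot: [3.129, 0.001, 1.429]
contact_force: [-0.7, 0.1, 9.3]
opening: 0.31
shift cm [-0.01 -0.08  0.19] turn -0.01 | clk 31.1 pos [ 559.3 -299.1  236.9] xang 81.89 open 0.31 F [-0.7  0.1  9.3]
```

```bash
python3 -m creep '10 0 0 -0.06 0; 10 0 0 -0.06 0; 45 0 0 -0.06 0; 45 0 0 -0.06 0; 45 0 0 -0.06 0; 50 0 0 -2 0; 60 0 0 -6 0; 60 3 -1.5 -11 0; 60 7 -4 -14 0; 60 11.5 -6 -15 0; 60 16 -8.5 -15 0; 60 20.5 -11 -15 0; 60 25 -13 -15 0; 60 29.5 -15.5 -15 0; 60 33 -17 -15 0; 60 36 -18 -15 0; 60 37 -18 -15 0'; python3 dep.py b; cat > spot.py <<'E'
from h import *
import sys
n=sys.argv[1];yc=-.4;kc=-.2
for nm,C in(("top",T),("side",S)):
    D=np.load(f"pics/{nm}D{n}.npy")
    X,Y=np.meshgrid(np.arange(72,103,1.),np.arange(-10,10.1,1.))
    uv=np.unique(np.round(C.pix(W(X.ravel(),Y.ravel(),np.full(X.size,88.)))).astype(int),axis=0)
    q=St(C.pts(uv,np.median(D[:,uv[:,1],uv[:,0]],0)));ph=[]
    for lim in (7,8.5,10):
        ok=(abs(q[:,2]-88)<6)&(abs(q[:,1]+.4)<lim)&(q[:,0]>72)&(q[:,0]<102);A=np.c_[q[:,:2]-[88,0],np.ones(len(q))]
        for _ in range(3):
            c,*_=np.linalg.lstsq(A[ok],q[ok][:,2],rcond=None);r=q[:,2]-A@c;ok&=abs(r)<2.5*np.std(r[ok])
        ph.append(-np.degrees(np.arctan(c[1])).round(2))
    I=(np.load(f"pics/{nm}I{n}.npy").mean(2)/255)**2.2
    xs=np.arange(81,96,.25);ys=np.arange(-7,7.1,.25);X,Y=np.meshgrid(xs,ys)
    v=samp(I,C,W(X.ravel(),Y.ravel(),np.full(X.size,88.))).reshape(X.shape)
    w=np.clip(np.median(v)-.06-v,0,None);i=np.unravel_index(v.argmin(),v.shape);w=w*((X-X[i])**2+(Y-Y[i])**2<36)
    sx,sy=(w*X).sum()/w.sum(),(w*Y).sum()/w.sum()
    f=np.degrees(np.arcsin((sy-yc)/8)) if nm=="top" else 44.6-np.degrees(np.arcsin((-.712*sy+.702*8-kc)/8))
    print(nm,"depth phi",ph,"spot",round(sx,2),round(sy,2),"phi",round(f,1))
    m=C.pix(W([60],[0],[80]))[0].astype(int);cv2.imwrite(f"pics/cs{nm}{n}.png",cv2.resize(np.load(f"pics/{nm}I{n}.npy")[m[1]-35:m[1]+45,m[0]-30:m[0]+50].astype(np.uint8),None,fx=6,fy=6,interpolation=cv2.INTER_CUBIC))
E
python3 spot.py a; python3 spot.py b; python3 -c "
import cv2,numpy as np
cv2.imwrite('pics/c17.png',cv2.resize(np.hstack([cv2.imread('pics/cstopb.png'),cv2.imread('pics/cssideb.png')]),None,fx=.8,fy=.8))"
```

```text
clock: 32.8
eef_pos: [430.1, 95.6, 384.6]
tcp_rot: [3.13, -0.0, 1.432]
contact_force: [0.6, 0.6, -0.3]
opening: 0.6
top 88 noise 12.627253
  n 66 dz/dx 0.009318170238403015 phi -2.37 +- 1.28 z 88.93721369621217 res 0.9664607854946167
side 36 noise 21.357685
  n 22 dz/dx 0.0037945886769485066 phi -0.71 +- 2.06 z 87.42982809067439 res 0.9951297615277821
top depth phi [np.float64(-3.54), np.float64(-2.27), np.float64(-1.3)] spot 88.21 -1.16 phi -5.4
side depth phi [np.float64(-1.74), np.float64(-2.99), np.float64(-1.83)] spot 88.74 -0.49 phi -5.8
top depth phi [np.float64(-3.31), np.float64(-2.2), np.float64(-1.75)] spot 87.77 -0.94 phi -3.9
side depth phi [np.float64(2.51), np.float64(-0.15), np.float64(0.49)] spot 88.59 0.48 phi 1.4
```

View pics/c17.png

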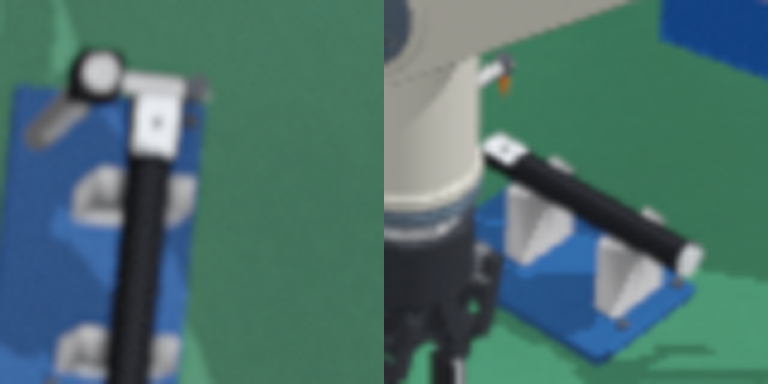

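```bash
python3 -c "
from rig import *
print(sense()['contact_force'],sense()['qvel'].round(3));print(sign_off())"
```

```text
[0.11876153 0.25205584 0.21772226] [ 0.006  0.    -0.002  0.001 -0.    -0.   ]
the job is handed in; nothing more can be done
None
```

The dark shaft now lies in both steel V-blocks of the blue stand, with its flat up to within a few degrees and the spot under the scriber point. I handed it in at about 33 s.

I gripped it in the grey rest, carried it over the stand, and brought it in low from the free side with the flat facing down. Once it was in the Vs, I rolled it up one V face with a single finger pad, re-seated it, and repeated this until the flat was up. A last small roll the other way corrected a slight overshoot. The sideways forces I read at the wrist stayed below about 11 N.

**Last checks:**
- **Spot along the shaft:** 87.8 mm in the top view and 88.6 mm in the side view; the target is 88 mm.
- **Seating:** the depth readings put the flat at 87.4 to 88.9 mm high (88 mm expected) and level along the shaft.
- **Robot:** it stands clear and touches nothing.

**Disagreement on the angle:** the measurements of how far the flat is from straight up differ. My best estimate is 1–2° off, but the spread is wider than that:

| Measurement | Angle from straight up |
|---|---|
| Top view, spot | -3.9° |
| Top view, depth | about -2.3° |
| Side view, spot | +1.4° |
| Side view, depth | about +0.5° |

**Failed step:** the first rolling attempt, rubbing the pad straight down the side, only slipped and did not turn the shaft.

I did not re-measure the brass bar and the other objects at the end; the arm was only lowered at the grey rest, the stand and the clear bench just beside the stand.

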